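# Release a locked slide-reader tray with the service pin

## Task

The slide tray of the white slide reader is locked shut. Take the orange-handled release pin from its rack, put its tip down the small hole in the reader's yellow service plate and press gently until the hidden latch lets the tray spring out; never lean hard on the reader, about 20 N breaks it. Then put the pin back upright in its rack, seated right down, let go of it, and leave everything else on the bench where it is.

Things in the scene. Friction and masses are not known exactly. Their poses are not given: they have to be found in the camera images.
- reader: white bench-top slide reader, fixed, 220 (x) x 200 (y) x 100 mm high, turned up to 20 degrees either way; origin: centre of its underside; its front (tray side) faces its own -x, z up. In its flat top a flush yellow service plate, 60 x 60 x 10 mm, has the access hole at its centre; below it is hollow. The pin must never press on the reader or its parts with more than 20 N.
- access_hole (a point): centre of the mouth of the access hole on the reader's top face, 100 mm above the bench: round, 8 mm wide, 10 mm deep, straight down, 1 mm chamfer. Hidden below it is the latch's brass pad, 20 mm across, its top 20 to 48 mm below the mouth: differently each time and not measured, so it must be felt with the pin.
- tray (a joint): how far the tray stands out of the reader's front, in m: 0 locked, 0.050 fully out. Sprung out within about 1 s once the pad under the hole is pressed: 2.5 N starts the pad, 5 to 8 N trips it about 5 mm down, hard stop about 7.5 mm down. The pad then springs back; the tray stays out.
- tray_front (a point): top edge of the blue tray front (160 mm wide, 49 mm high), middle; moves along the reader's own -x as the tray comes out
- pin: release pin, loose, 60 g, stands upright in the rack: steel rod 6 mm in diameter with a round tip, steel collar 22 mm wide at 75 to 79 mm above the tip, round orange handle 16 mm in diameter at 79 to 129 mm above the tip. Origin: the very tip; z runs from the tip to the handle (yaw means nothing).
- pin_grip (a point): middle of the pin's handle to grip, on its axis, 109 mm above the tip
- rack: aluminium pin rack, fixed, 60 x 60 mm top plate with its upper face 90 mm above the bench on two side plates and a 70 mm square foot; origin: centre of its underside
- rack_hole (a point): centre of the mouth of the rack's round hole (9 mm wide, 12 mm deep through plate, 1.5 mm chamfer, open below, nothing else to touch), 90 mm above the bench. The seated pin hangs by its collar on the plate: its tip is then 75 mm below this point (15 mm above the bench).
- reagent: amber jar with blue cap, 56 mm wide, 110 mm high, origin: centre of underside; may stand near the rack; leave alone
- slide_box: blue and white slide box, 90 x 180 x 34 mm, origin: centre of underside; leave alone
- beaker: glass beaker, 70 mm wide, 90 mm high, origin: centre of underside; leave alone
- dishes: stack of three clear dishes, 90 mm wide, 41 mm high, origin: centre of underside; leave alone
- specimen_jar: white jar with red cap, 60 mm wide, 80 mm high, origin: centre of underside; leave alone
- brush: small flat brush with a wooden handle, about 180 mm long, lying on the bench; leave alone

How it is judged:
By the outcome, as a careful person would: the job done as asked, in the order asked, and still so for the second after the job is handed in, with the robot touching nothing.
It also fails if it takes over 61 s, if anything falls off the work surface, if the arm or the gripper's body presses on something with over 40 N, if the wrist force passes 120 N, or if a joint passes its speed limit or range.

## Robot

A 6-joint arm with a two-finger parallel gripper is mounted at the origin on the work surface. World frame = base frame: x ahead of the robot, y to its left, z up, the work surface at z = 0. Lengths are in m, angles in rad, forces in N, time in s.
With the tool pointing down it reaches from about 0.25 to 0.8 m from the base axis. Payload 3.9 kg.
Tool frame: the origin (TCP) lies on the centre line of the jaws, within the pads' length; the fingertips stand 11 mm ahead of it and the grasp point (between the pads) lies 8 mm behind it; z points along the fingers, y is the line along which they close (so a half turn about z gives the same grasp; the last joint's range is limited). The gripper opens to 85 mm and grips with 20 to 120 N. Pads are 22 mm wide; open, the fingers measure 114 mm over their backs; the gripper's body (76 mm by 85 mm) begins 54 mm behind the grasp point. The pads swing forward as they close: fully open they stand 13 mm farther back than shut.
Start: joints at [1.166, 0.26, -0.138, 1.173, 0, 1.571], TCP at [0.207, 0.483, 0.242] pointing down, gripper open.
Joint ranges: [-2.78, 2.78], [-0.83, 1.72], [-1.28, 1.37], [-1.9, 2.12], [-1.57, 1.48], [-3.14, 3.14]. Speed limits (rad/s): [2.57, 2.57, 3.14, 3.14, 3.14, 3.14].

## Interface

Orientations are given as a rotation vector (axis times angle).
In Python, from station import robot gives the robot as it stands. The module is installed in compiled form; this text tells all that it offers.
- The arm moves only by the tool jog_arm, never from a script. Its argument "motion" is a list of rows, each an object of numbers: "tx", "ty", "tz": the shift along the tool's x, y, z in mm; "ax", "ay", "az": the turn, a rotation vector about the tool's x, y, z in degrees; "fingers": the opening, from -1 (shut) to 1 (fully open). In form: [{"tx": .., "ty": .., "tz": .., "ax": .., "ay": .., "az": .., "fingers": ..}, ...]. A call has 1 to 12 rows; each row is the pose to reach, as a shift and turn from the pose commanded when the call began, along the tool's axes at that moment; what a row does not reach only later rows make up. A row lasts 1/12 s, in which the tool goes at most 41.7 mm and 7.16 degrees, less where a joint would pass 70% of its speed; a pose out of reach is approached as far as the arm can. A call with a gripper value outside its range is refused whole. The fingers move at their own pace and stop on an object; "squeeze" is the grip in N (left out, the last holds). Time passes only in rows, so rows that repeat a pose let the fingers close. It gives the time, the measured TCP pose, the force, the opening and the grip force at its end, in the units of the state.
- robot.get_obs(): the state, without advancing time (a new reading comes with each control period).
- robot.grab_frame(name): name is "side" or "top"; returns (picture, depth): 480x640x3 uint8, red, green, blue; 480x640 float32, m along the optical axis (not along the pixel's ray), 0 where there is no reading.
- robot.camera_params(name): a dict with "fov_y" (degrees; the focal length in pixels is half the picture's height over the tangent of half this angle, whatever the lens; pixels are square), "cx", "cy" (the principal point, pixels), "k1" (the pictures are not rectified: a ray, as slopes to the right and down, at radius r is drawn at 1 + k1 r^2 times it, then the intrinsics apply), "rvec" (rotation vector, rad) and "tvec" (3), from world to camera coordinates, as OpenCV has them. Camera axes: x right, y down, z forward; pixel columns grow to the right and rows downward; lengths in m; the calibration is good to about 2 mm. A picture is of the moment at which its call begins. camera_params takes no time and is no camera call.
- robot.close_job(): hands the job in; it is judged then, once.
Trained networks look in the newest picture that a camera, given by its name, has taken for a name from the list of things; names that differ only in an ending like _2 or _b are one class to them, and where a whole thing is asked for, a point or a joint stands for the part that bears it (a point fixed in the world has none). Each returns a list of dicts, best first, with "conf" (0 to 1); they miss things now and then, are a little off and sometimes report something else, mostly with a low value. They report only what shows in the picture. A call takes as long as a camera call.
- robot.find_in(camera, thing): "bbox" ([left, top, width, height] in pixels, round what is visible of it).
- robot.spot_point(camera, thing): "centre" ([row, column] in pixels: a listed point, or the origin of a listed thing).
The state is a dict: "time": time; "joints": joint angles; "joint_vel": joint speeds; "joint_efforts": joint torques, N m; "ee_pos": TCP position; "orientation": TCP orientation; "ft_force": force on the tool from outside, world axes, zero at the start; "torque": the same for the moment, N m; "opening": opening from 0.0 (shut) to 1.0 (fully open); "finger_force": force on a finger pad.
Only numpy, scipy, OpenCV 4.12 (cv2) and the standard library are available. Lean on these libraries where they do the work, as an engineer would, in place of code of your own. Each camera call takes 0.05 s, during which the arm holds its last target. There are 200 camera calls.

## Working session

There is one attempt and no reset: what is moved stays moved. The work goes in short steps, Python scripts to look and compute and a tool call to move; the robot and the scene stay as the last step left them, time stands still between calls to the robot, and variables do not carry over. Pictures are saved under pics/ and viewed, at most 10 in all, crops included, and the job is handed in when it is done.

Besides the shell and the picture viewer there is one more tool, called after "Request:" by a JSON object that holds its "method" and its "body". jog_arm: Moves the arm, as the interface text tells. Its arguments: {"type":"object","properties":{"motion":{"type":"array"},"squeeze":{"type":"number"}},"required":["motion"]}

```bash
mkdir -p pics; cat > h.py <<'E'
import numpy as np, cv2
from station import robot
def cam(n):
    p=robot.camera_params(n); f=240/np.tan(np.radians(p["fov_y"])/2)
    R=cv2.Rodrigues(np.array(p["rvec"],float))[0]; t=np.array(p["tvec"],float).ravel()
    K=np.array([[f,0,p["cx"]],[0,f,p["cy"]],[0,0,1.]])
    return K,p["k1"],R,t
def ray(n,row,col):
    K,k1,R,t=cam(n)
    d=np.array([(col-K[0,2])/K[0,0],(row-K[1,2])/K[1,1]]); u=d.copy()
    for _ in range(30): u=d/(1+k1*(u@u))
    return -R.T@t, R.T@np.array([u[0],u[1],1.])
def at_z(n,row,col,z):
    o,d=ray(n,row,col); return o+d*(z-o[2])/d[2]
def at_depth(n,row,col,dep):
    o,d=ray(n,row,col); return o+d*dep
def proj(n,P):
    K,k1,R,t=cam(n); c=R@np.asarray(P,float)+t; u=c[:2]/c[2]; u=u*(1+k1*(u@u))
    return np.array([u[1]*K[1,1]+K[1,2],u[0]*K[0,0]+K[0,2]])  # row,col
def shot(n,name):
    im,d=robot.grab_frame(n); cv2.imwrite(f"pics/{name}.png",im[:,:,::-1]); return im,d
E
python3 - <<'E'
from h import *
np.set_printoptions(precision=4,suppress=True)
for n in("top","side"):
    im,d=shot(n,n+"0"); print(n,"cam at",ray(n,240,320))
    np.save(n+"_d.npy",d)
    for th,z in(("access_hole",.1),("rack_hole",.09),("pin_grip",.124),("tray_front",None),("reader",0),("rack",0),("reagent",0)):
        for r in robot.spot_point(n,th)[:2]:
            c=r["centre"]; print(th,round(r["conf"],2),np.round(c,1), at_z(n,*c,z) if z is not None else "")
    print([ (r["bbox"],r["conf"]) for r in robot.find_in(n,"pin")[:2]])
print(robot.get_obs())
E
```

```text
top cam at (array([ 0.4464, -0.0088,  1.4285]), array([ 0.0689,  0.0258, -0.9973]))
access_hole 0.94 [242.6 254.3] [0.5313 0.2119 0.1   ]
rack_hole 0.62 [253.3 458.8] [ 0.4999 -0.3684  0.09  ]
rack_hole 0.27 [185.7 410.9] [ 0.6941 -0.2348  0.09  ]
pin_grip 0.62 [252.2 461.6] [ 0.5016 -0.3671  0.124 ]
tray_front 0.54 [266.3 275. ] 
reader 0.98 [225.7 270.6] [0.5892 0.1789 0.    ]
reader 0.37 [256.4 449. ] [ 0.4942 -0.3626  0.    ]
rack 0.77 [256.3 451.5] [ 0.4945 -0.3702  0.    ]
reagent 0.64 [263.1 408.3] [ 0.4743 -0.2388  0.    ]
[([451.7, 249.9, 16.2, 7.5], 0.41)]
side cam at (array([ 0.1579, -0.9004,  0.9059]), array([ 0.3051,  0.7231, -0.6201]))
access_hole 0.91 [206.2 288.8] [0.5349 0.1963 0.1   ]
rack_hole 0.95 [383.3 377.2] [ 0.4941 -0.3689  0.09  ]
pin_grip 0.84 [371.8 380.6] [ 0.4969 -0.3714  0.124 ]
pin_grip 0.65 [188.  286.8] [0.5471 0.2418 0.124 ]
tray_front 0.95 [235.3 268.6] 
tray_front 0.17 [207.7 286.8] 
reader 0.57 [234.1 314.2] [0.5992 0.1852 0.    ]
rack 0.77 [414.5 377.9] [ 0.4995 -0.3746  0.    ]
rack 0.7 [189.5 287.2] [0.6072 0.4148 0.    ]
reagent 0.75 [363.1 337.1] [ 0.4784 -0.2336  0.    ]
[([254.5, 178.7, 116.4, 92.0], 0.58), ([373.8, 359.8, 10.6, 26.9], 0.56)]
{'time': 0.9, 'joints': array([ 1.166 ,  0.26  , -0.1381,  1.1727,  0.0001,  1.5708]), 'joint_vel': array([ 0.0023,  0.0012,  0.0007,  0.0015, -0.0014,  0.0012]), 'joint_efforts': array([  0.    , -40.5599,  25.4238,   0.0008,  -0.0002,   0.    ]), 'ee_pos': array([0.2067, 0.4826, 0.2423]), 'orientation': array([-0.6315, -3.0774, -0.    ]), 'ft_force': array([-0.5114, -0.1467, -0.2248]), 'torque': array([-0.0318,  0.0164,  0.0388]), 'finger_force': 0.0, 'opening': 1.00405308403224}
```

View pictures.

View pics/top0.png

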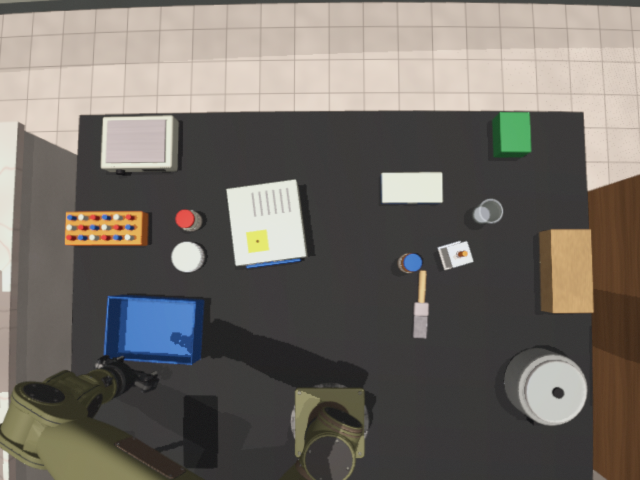

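View pics/side0.png

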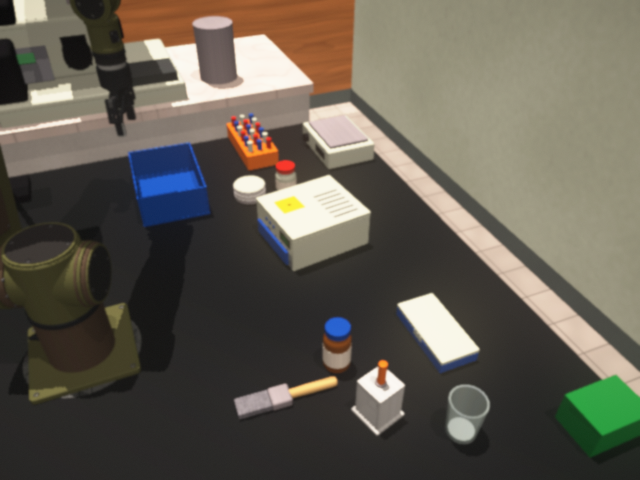

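Top view: reader with the yellow plate and its dark hole at about (row 241, col 257), tray shut (blue edge at row 263), rack at (255, 455) with the orange pin at (253, 462), amber jar just left at (262, 410), beaker right at (212, 489). Side view agrees: pin handle (372, 382), plate (204, 289). Now refining by colour.

```bash
cat >> h.py <<'E'
def blob(im,lo,hi,box):
    r0,r1,c0,c1=box; hsv=cv2.cvtColor(im[r0:r1,c0:c1],cv2.COLOR_RGB2HSV)
    m=cv2.inRange(hsv,np.array(lo),np.array(hi)); n,l,s,c=cv2.connectedComponentsWithStats(m)
    i=1+np.argmax(s[1:,4]); ys,xs=np.nonzero(l==i)
    return np.array([ys.mean()+r0,xs.mean()+c0]),len(ys),(ys.min()+r0,ys.max()+r0,xs.min()+c0,xs.max()+c0),(l==i)
def tri(a,b):
    (o1,d1),(o2,d2)=ray("top",*a),ray("side",*b)
    A=np.c_[d1,-d2]; s=np.linalg.lstsq(A,o2-o1,rcond=None)[0]
    p,q=o1+s[0]*d1,o2+s[1]*d2; return (p+q)/2,np.linalg.norm(p-q)
E
python3 - <<'E'
from h import *
np.set_printoptions(precision=4,suppress=True)
T=cv2.imread("pics/top0.png")[:,:,::-1].copy();S=cv2.imread("pics/side0.png")[:,:,::-1].copy()
print("f",cam("top")[0][0,0],cam("side")[0][0,0])
Y=((24,120,120),(35,255,255));O=((3,150,90),(16,255,255))
for n,im,yb,ob in(("top",T,(220,265,235,285),(240,265,445,480)),("side",S,(190,220,265,310),(355,395,370,395))):
    d=np.load(n+"_d.npy")
    c,k,b,m=blob(im,*Y,yb)
    # filled hull centre
    ys,xs=np.nonzero(m); pts=np.c_[xs+yb[2],ys+yb[0]].astype(np.float32)
    q=cv2.minAreaRect(pts); print(n,"yellow",c,k,b,q); 
    w=np.array([at_z(n,p[1],p[0],.1)[:2] for p in pts],np.float32); wc=w.mean(0); print(" world plate",wc, cv2.minAreaRect(w*1000))
    g=cv2.cvtColor(im,cv2.COLOR_RGB2GRAY)[int(c[0])-6:int(c[0])+7,int(c[1])-6:int(c[1])+7].astype(float)
    wt=np.clip(np.median(g)-20-g,0,None); yy,xx=np.mgrid[:13,:13]
    h=np.array([(wt*yy).sum(),(wt*xx).sum()])/wt.sum()+np.array([int(c[0])-6,int(c[1])-6]); print(" hole dark",h,wt.sum(),at_z(n,*h,.1), "depth z",at_depth(n,*c,d[int(c[0])+4,int(c[1])+4]))
    c,k,b,m=blob(im,*O,ob); print(n,"orange",c,k,b,at_z(n,*c,.119))
    # rack top
P=[]
E
python3 - <<'E'
import cv2,numpy as np
T=cv2.imread("pics/top0.png");S=cv2.imread("pics/side0.png")
a=cv2.resize(T[235:275,395:480],None,fx=8,fy=8,interpolation=cv2.INTER_NEAREST)[:,:600]
b=cv2.resize(S[350:435,345:410],None,fx=3,fy=3,interpolation=cv2.INTER_NEAREST)
o=np.zeros((600,800,3),np.uint8);o[:a.shape[0],:600]=a[:,:600];o[330:330+b.shape[0],:b.shape[1]]=b
c=cv2.resize(T[225:260,240:275],None,fx=7,fy=7,interpolation=cv2.INTER_NEAREST);o[330:330+245,200:445]=c
c=cv2.resize(S[190:220,268:310],None,fx=8,fy=8,interpolation=cv2.INTER_NEAREST);o[330:570,455:791]=c
cv2.imwrite("pics/crop0.png",o)
E
```

```text
f 471.5780599490106 557.5143250679844
top yellow [240.8371 257.0927] 356 (np.int64(231), np.int64(251), np.int64(247), np.int64(267)) ((257.1000061035156, 240.8000030517578), (18.729244232177734, 18.85327911376953), 82.87498474121094)
 world plate [0.5363 0.204 ] ((536.3119506835938, 203.992919921875), (53.17190933227539, 53.69925308227539), 7.638448238372803)
 hole dark [240.8392 257.0819] 342.0 [0.5363 0.204  0.1   ] depth z [0.5361 0.2037 0.1018]
top orange [253.6875 460.75  ] 16 (np.int64(252), np.int64(255), np.int64(459), np.int64(463)) [ 0.4977 -0.366   0.119 ]
side yellow [204.3197 288.8327] 269 (np.int64(197), np.int64(212), np.int64(276), np.int64(303)) ((289.20001220703125, 204.10003662109375), (12.965337753295898, 24.981992721557617), 71.56505584716797)
 world plate [0.538  0.2042] ((537.7536010742188, 204.7476806640625), (54.49163055419922, 53.4498405456543), 8.138228416442871)
 hole dark [204.2667 288.8   ] 15.0 [0.5379 0.2043 0.1   ] depth z [0.5358 0.198  0.1044]
side orange [370.7118 381.9706] 170 (np.int64(359), np.int64(383), np.int64(378), np.int64(388)) [ 0.5024 -0.3669  0.119 ]
```

View pics/crop0.png

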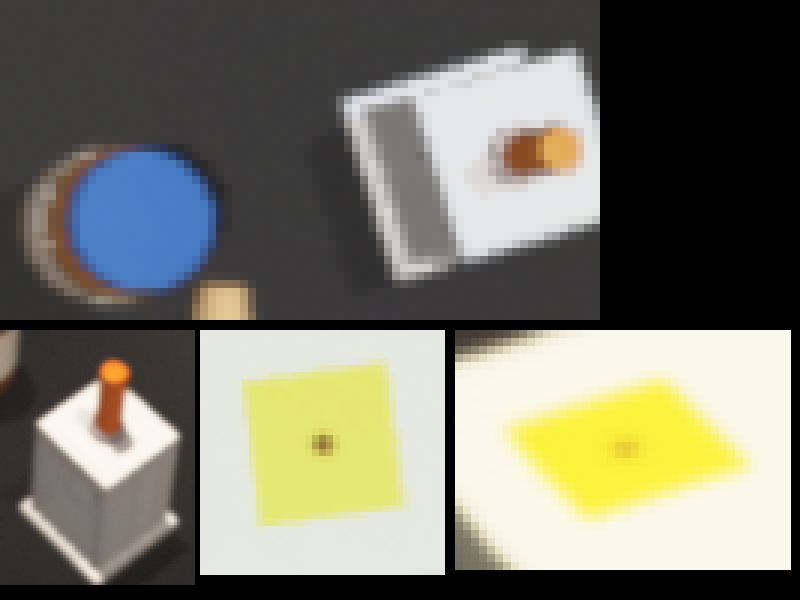

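Crop: pin handle top disc in top view ≈ (row 253, col 464.5), in side view ≈ (364, 382.7); hole centred in the plate. Next I'll get the pin axis.

```bash
cat >> h.py <<'E'
from scipy.spatial.transform import Rotation as Ro
def plan(target,obs=None):
    o=obs or robot.get_obs(); R=Ro.from_rotvec(o["orientation"])
    return np.round(R.inv().apply(np.asarray(target)-o["ee_pos"])*1000,1)
E
python3 - <<'E'
from h import *
np.set_printoptions(precision=4,suppress=True)
T=cv2.imread("pics/top0.png")[:,:,::-1].copy();S=cv2.imread("pics/side0.png")[:,:,::-1].copy()
for n,im,b in(("top",T,(245,262,450,475)),("side",S,(355,392,372,392))):
    hsv=cv2.cvtColor(im,cv2.COLOR_RGB2HSV)[b[0]:b[1],b[2]:b[3]].astype(int)
    m=(hsv[...,0]<20)&(hsv[...,1]>120)
    ys,xs=np.nonzero(m);P=np.c_[ys+b[0],xs+b[2]]
    print(n,"all",P.mean(0),P.min(0),P.max(0),len(P))
    v=hsv[...,2]; mt=m&(v>(215 if n=="side" else 190)); ys,xs=np.nonzero(mt);D=np.array([ys.mean()+b[0],xs.mean()+b[2]])
    print(" disc",D,len(ys),at_z(n,*D,.144))
    # model fit: project handle silhouette of cylinder r8 z .094...144, compare mask
    def sil(x,y):
        a=np.linspace(0,2*np.pi,24,endpoint=False); pts=[]
        for z in(.094,.144):
            pts+= [proj(n,(x+.008*np.cos(t),y+.008*np.sin(t),z))[::-1] for t in a]
        h=cv2.convexHull(((np.array(pts)-[b[2],b[0]]+.5)*16-.5*1).astype(np.float32)); M=np.zeros(((b[1]-b[0])*16,(b[3]-b[2])*16),np.uint8); cv2.fillConvexPoly(M,h.astype(np.int32),1)
        return cv2.resize(M.astype(np.float32),(b[3]-b[2],b[1]-b[0]),interpolation=cv2.INTER_AREA)
    best=min(((np.abs(sil(x,y)-m).sum(),x,y) for x in np.arange(.488,.51,.001) for y in np.arange(-.378,-.356,.001)))
    print(" fit",best)
    # rack plate
print("tri")
print(plan((.499,-.367,.242)))
E
```

```text
top all [253.3636 462.4242] [251 458] [255 466] 33
 disc [253.25  464.375] 16 [ 0.4979 -0.3692  0.144 ]Traceback (most recent call last):
  File "<stdin>", line 18, in <module>
  File "<stdin>", line 18, in <genexpr>
  File "<stdin>", line 15, in sil
  File "h.py", line 18, in proj
    K,k1,R,t=cam(n); c=R@np.asarray(P,float)+t; u=c[:2]/c[2]; u=u*(1+k1*(u@u))
             ~~~^^^
  File "h.py", line 4, in cam
    p=robot.camera_params(n); f=240/np.tan(np.radians(p["fov_y"])/2)
ValueError: time passes only in moves, steps and waits
```

```bash
sed -i 's/^def cam(n):/from functools import lru_cache\n@lru_cache(None)\ndef cam(n):/' h.py
python3 - <<'E'
from h import *
np.set_printoptions(precision=4,suppress=True)
T=cv2.imread("pics/top0.png")[:,:,::-1].copy();S=cv2.imread("pics/side0.png")[:,:,::-1].copy()
for n,im,b in(("top",T,(245,262,450,475)),("side",S,(355,392,372,392))):
    hsv=cv2.cvtColor(im,cv2.COLOR_RGB2HSV)[b[0]:b[1],b[2]:b[3]].astype(int)
    m=(hsv[...,0]<20)&(hsv[...,1]>120)
    def sil(x,y):
        a=np.linspace(0,2*np.pi,24,endpoint=False)
        pts=[proj(n,(x+.008*np.cos(t),y+.008*np.sin(t),z))[::-1] for t in a for z in(.094,.144)]
        h=cv2.convexHull(((np.array(pts)-[b[2],b[0]]+.5)*16).astype(np.int32)); M=np.zeros(((b[1]-b[0])*16,(b[3]-b[2])*16),np.uint8); cv2.fillConvexPoly(M,h,1)
        return cv2.resize(M.astype(np.float32),(b[3]-b[2],b[1]-b[0]),interpolation=cv2.INTER_AREA)
    r=sorted(((np.abs(sil(x,y)-m).sum(),x,y) for x in np.arange(.488,.51,.001) for y in np.arange(-.378,-.356,.001)))
    print(n,np.array(r[:12]).mean(0),r[0])
print(plan((.499,-.368,.242)))
E
```

```text
top [22.0986  0.4989 -0.3698] (np.float32(21.796875), np.float64(0.499), np.float64(-0.368))
side [54.2536  0.5017 -0.3682] (np.float32(48.398438), np.float64(0.502), np.float64(-0.368))
[-603.6 -666.8    0.3]
```

Request:
{"method": "jog_arm", "body": {"motion": [{"tx": -604.7, "ty": -667}, {"tx": -604.7, "ty": -667}, {"tx": -604.7, "ty": -667}, {"tx": -604.7, "ty": -667}, {"tx": -604.7, "ty": -667}, {"tx": -604.7, "ty": -667}, {"tx": -604.7, "ty": -667}, {"tx": -604.7, "ty": -667}, {"tx": -604.7, "ty": -667}, {"tx": -604.7, "ty": -667}, {"tx": -604.7, "ty": -667}, {"tx": -604.7, "ty": -667}]}}

```text
invalid input at $.motion[0]: expected keys tx, ty, tz, ax, ay, az, fingers
```

Request:
{"method": "jog_arm", "body": {"motion": [{"tx": -604.7, "ty": -667, "tz": 0, "ax": 0, "ay": 0, "az": 0, "fingers": 1}, {"tx": -604.7, "ty": -667, "tz": 0, "ax": 0, "ay": 0, "az": 0, "fingers": 1}, {"tx": -604.7, "ty": -667, "tz": 0, "ax": 0, "ay": 0, "az": 0, "fingers": 1}, {"tx": -604.7, "ty": -667, "tz": 0, "ax": 0, "ay": 0, "az": 0, "fingers": 1}, {"tx": -604.7, "ty": -667, "tz": 0, "ax": 0, "ay": 0, "az": 0, "fingers": 1}, {"tx": -604.7, "ty": -667, "tz": 0, "ax": 0, "ay": 0, "az": 0, "fingers": 1}, {"tx": -604.7, "ty": -667, "tz": 0, "ax": 0, "ay": 0, "az": 0, "fingers": 1}, {"tx": -604.7, "ty": -667, "tz": 0, "ax": 0, "ay": 0, "az": 0, "fingers": 1}, {"tx": -604.7, "ty": -667, "tz": 0, "ax": 0, "ay": 0, "az": 0, "fingers": 1}, {"tx": -604.7, "ty": -667, "tz": 0, "ax": 0, "ay": 0, "az": 0, "fingers": 1}, {"tx": -604.7, "ty": -667, "tz": 0, "ax": 0, "ay": 0, "az": 0, "fingers": 1}, {"tx": -604.7, "ty": -667, "tz": 0, "ax": 0, "ay": 0, "az": 0, "fingers": 1}]}}

```text
time: 1.9
ee_pos: [0.3698, 0.0078, 0.2427]
orientation: [0.631, 3.076, 0.001]
ft_force: [0.8, 0.6, -0.9]
opening: 1.0
finger_force: 0.0
```

Request:
{"method": "jog_arm", "body": {"motion": [{"tx": -268.9, "ty": -296.6, "tz": 0, "ax": 0, "ay": 0, "az": 0, "fingers": 0.1}, {"tx": -268.9, "ty": -296.6, "tz": 0, "ax": 0, "ay": 0, "az": 0, "fingers": 0.1}, {"tx": -268.9, "ty": -296.6, "tz": 0, "ax": 0, "ay": 0, "az": 0, "fingers": 0.1}, {"tx": -268.9, "ty": -296.6, "tz": 0, "ax": 0, "ay": 0, "az": 0, "fingers": 0.1}, {"tx": -268.9, "ty": -296.6, "tz": 0, "ax": 0, "ay": 0, "az": 0, "fingers": 0.1}, {"tx": -268.9, "ty": -296.6, "tz": 0, "ax": 0, "ay": 0, "az": 0, "fingers": 0.1}, {"tx": -268.9, "ty": -296.6, "tz": 0, "ax": 0, "ay": 0, "az": 0, "fingers": 0.1}, {"tx": -268.9, "ty": -296.6, "tz": 0, "ax": 0, "ay": 0, "az": 0, "fingers": 0.1}, {"tx": -268.9, "ty": -296.6, "tz": 0, "ax": 0, "ay": 0, "az": 0, "fingers": 0.1}, {"tx": -268.9, "ty": -296.6, "tz": 0, "ax": 0, "ay": 0, "az": 0, "fingers": 0.1}, {"tx": -268.9, "ty": -296.6, "tz": 0, "ax": 0, "ay": 0, "az": 0, "fingers": 0.1}, {"tx": -268.9, "ty": -296.6, "tz": 0, "ax": 0, "ay": 0, "az": 0, "fingers": 0.1}]}}

```text
time: 2.9
ee_pos: [0.4999, -0.37, 0.2414]
orientation: [-0.634, -3.076, -0.001]
ft_force: [0.0, 0.6, -0.3]
opening: 0.55
finger_force: 0.0
```

Request:
{"method": "jog_arm", "body": {"motion": [{"tx": 0, "ty": -1.5, "tz": 40, "ax": 0, "ay": 0, "az": 0, "fingers": 0.1}, {"tx": 0, "ty": -1.5, "tz": 75, "ax": 0, "ay": 0, "az": 0, "fingers": 0.1}, {"tx": 0, "ty": -1.5, "tz": 100, "ax": 0, "ay": 0, "az": 0, "fingers": 0.0}, {"tx": 0, "ty": -1.5, "tz": 115, "ax": 0, "ay": 0, "az": 0, "fingers": 0.0}, {"tx": 0, "ty": -1.5, "tz": 125, "ax": 0, "ay": 0, "az": 0, "fingers": 0.0}, {"tx": 0, "ty": -1.5, "tz": 125, "ax": 0, "ay": 0, "az": 0, "fingers": 0.0}, {"tx": 0, "ty": -1.5, "tz": 125, "ax": 0, "ay": 0, "az": 0, "fingers": 0.0}]}}

```text
time: 3.48
ee_pos: [0.4993, -0.3693, 0.1178]
orientation: [-0.63, -3.078, -0.0]
ft_force: [-0.8, -0.8, 0.5]
opening: 0.496
finger_force: 0.0
```

```bash
python3 - <<'E'
from h import *
T,_=shot("top","t1");S,_=shot("side","s1")
o=np.zeros((600,800,3),np.uint8)
a=cv2.resize(T[215:275,430:490],None,fx=6,fy=6);b=cv2.resize(S[330:430,330:430],None,fx=4,fy=4)
o[:360,:360]=a;o[:400,400:800]=b
cv2.imwrite("pics/c1.png",o[:,:,::-1])
print(robot.get_obs()["ee_pos"])
E
```

```text
[ 0.50031349 -0.37036637  0.11911219]
```

View pics/c1.png

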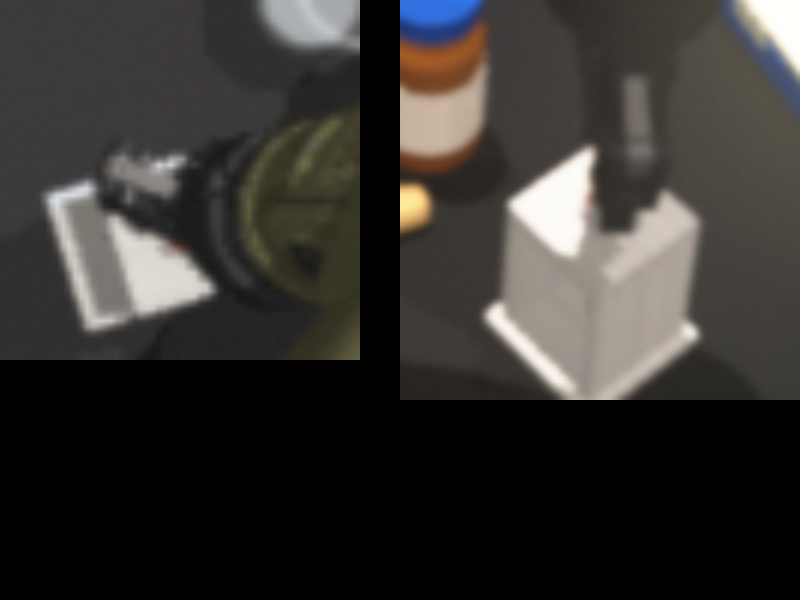

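The side crop shows the fingers straddling the handle, a sliver of orange left of the near finger (finger spans about cols 379–396, crop col 595–665). I'll check that the offset is as expected.

```bash
python3 - <<'E'
from h import *
t=np.array([.5,-.3695,.118]); x=np.array([-.919,.394,0]);y=np.array([.394,.919,0])
for w in(-11,11):
  for b in (-22,-30):
    for z in(-11,10): print(w,b,z,np.round(proj("side",t+x*w/1000+y*b/1000+[0,0,z/1000]),1))
for p in((.5,-.3685,.144),(.5,-.3685,.094)): print(proj("side",p),proj("top",p))
print(np.mean([robot.get_obs()["ee_pos"] for _ in range(5)],0))
E
```

```text
-11 -22 -11 [386.9 388.3]
-11 -22 10 [379.3 389.3]
-11 -30 -11 [390.7 388.7]
-11 -30 10 [383.1 389.7]
11 -22 -11 [386.7 375.6]
11 -22 10 [379.2 376.4]
11 -30 -11 [390.6 375.9]
11 -30 10 [383.  376.8]
[362.62291524 382.23611492] [252.46710807 464.10859862]
[380.72349293 380.18822433] [253.21809663 459.20694127]
[ 0.50031349 -0.37036637  0.11911219]
```

```bash
python3 - <<'E'
from h import *
S=cv2.imread("pics/s1.png");S0=cv2.imread("pics/side0.png")
f=lambda I:cv2.resize(I[350:400,360:410],None,fx=8,fy=8,interpolation=cv2.INTER_NEAREST)
o=np.hstack([f(S),f(S0)]).astype(float); o=np.clip(o*1.0+0,0,255); o=(255*(o/255)**.6).astype(np.uint8)
for i,c in enumerate(range(360,410,10)): 
    for k in(0,400): cv2.line(o,(k+i*80,0),(k+i*80,8),(0,255,0),2)
cv2.imwrite("pics/c2.png",o)
E
```

```text
(no output)
```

View pics/c2.png

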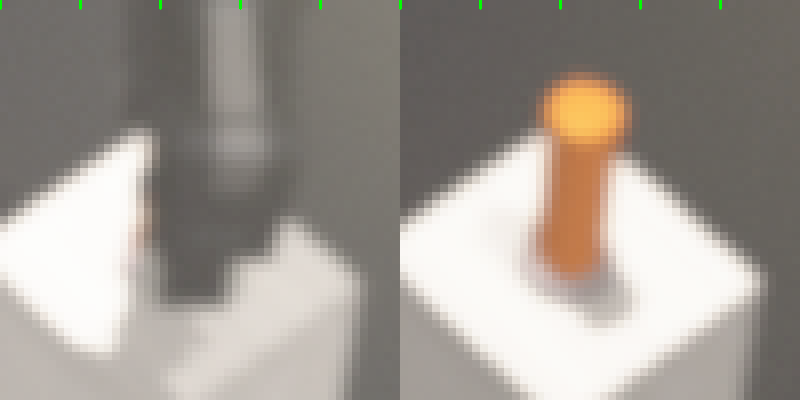

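Zoom: the near fingertip covers cols 380–389 (wider part to 395) while the handle base spans 377–385, so the gripper seems several mm too far in +x. I'll measure it from depth in the tool frame.

```bash
python3 - <<'E'
from h import *
np.set_printoptions(precision=1,suppress=True)
t=np.array([.5,-.3695,.118]); x=np.array([-.919,.394,0]);y=np.array([.394,.919,0])
for n in("side","top"):
    im,d=robot.grab_frame(n); d0=np.load(n+"_d.npy")
    c=proj(n,t).astype(int); pts=[]
    for r in range(c[0]-45,c[0]+25):
        for q in range(c[1]-40,c[1]+40):
            if d[r,q]>0 and d0[r,q]-d[r,q]>.012 and im[r,q].max()<150:
                p=at_depth(n,r,q,float(d[r,q]))-t; pts.append([p@x*1e3,p@y*1e3,p[2]*1e3,r,q])
    P=np.array(pts)
    for a,b in((-15,0),(0,12),(12,25),(25,40),(40,60)):
        for s in(1,-1):
            m=P[(P[:,2]>=a)&(P[:,2]<b)&(P[:,1]*s>0)]
            if len(m)>3: print(n,"z",a,b,"side",s,len(m),"x' pct5,50,95",np.percentile(m[:,0],[5,50,95]),"y'",np.percentile(m[:,1],[5,50,95]))
print(proj("top",t+y*.026),proj("top",t-y*.026))
E
```

```text
side z -15 0 side -1 14 x' pct5,50,95 [-10.4  -2.8   7.7] y' [-32.  -26.  -24.7]
side z 0 12 side 1 5 x' pct5,50,95 [ 9.9 10.  10.2] y' [21.  21.9 29.5]
side z 0 12 side -1 39 x' pct5,50,95 [-10.4   0.    8.5] y' [-34.3 -31.7 -25.7]
side z 12 25 side 1 6 x' pct5,50,95 [0.3 2.7 8.6] y' [22.9 23.7 26.4]
side z 12 25 side -1 14 x' pct5,50,95 [-7.4 -0.   7. ] y' [-35.8 -33.6 -30.1]
side z 25 40 side -1 12 x' pct5,50,95 [-9.8  4.1 10.9] y' [-50.3 -49.8 -29.2]
side z 40 60 side -1 116 x' pct5,50,95 [-10.7   4.8  13.5] y' [-55.5 -49.2 -18.9]
top z 12 25 side 1 4 x' pct5,50,95 [ 6.9  8.7 11.1] y' [21.9 28.6 34.4]
top z 25 40 side 1 7 x' pct5,50,95 [ 0.5  6.4 11.7] y' [28.  29.5 46.1]
top z 40 60 side 1 25 x' pct5,50,95 [-0.3  7.9 12.7] y' [27.2 33.5 43.6]
[249.2 453.3] [256.5 470.5]
```

```bash
python3 - <<'E'
from h import *
np.set_printoptions(precision=0,suppress=True,linewidth=200)
t=np.array([.5,-.3695,.118]); x=np.array([-.919,.394,0]);y=np.array([.394,.919,0])
im,d=robot.grab_frame("side"); d0=np.load("side_d.npy")
for r in(370,374,378,382,386):
    print(r)
    for q in range(374,398):
        p=at_depth("side",r,q,float(d[r,q]))-t; print(f"{q}:{p@x*1e3:.0f},{p@y*1e3:.0f},{p[2]*1e3:.0f}|{im[r,q].tolist()}",end="  ")
    print()
E
```

```text
370
374:9,28,-28|[250, 247, 243]  375:8,27,-27|[252, 250, 247]  376:6,29,-29|[251, 248, 243]  377:8,0,7|[237, 227, 214]  378:11,-28,42|[172, 151, 135]  379:10,-30,45|[93, 80, 69]  380:11,-50,70|[55, 50, 45]  381:11,-59,81|[49, 46, 42]  382:11,-65,89|[52, 49, 45]  383:9,-66,89|[53, 52, 48]  384:8,-68,92|[56, 53, 49]  385:6,-66,90|[57, 54, 50]  386:4,-65,88|[66, 62, 58]  387:3,-67,91|[76, 72, 67]  388:1,-65,88|[86, 81, 76]  389:-1,-64,88|[88, 84, 78]  390:-2,-66,90|[89, 84, 79]  391:-3,-66,90|[89, 85, 80]  392:-5,-65,88|[83, 79, 73]  393:-6,-67,92|[75, 71, 66]  394:-8,-65,89|[64, 60, 55]  395:-10,-65,88|[61, 58, 53]  396:-11,-66,91|[61, 58, 53]  397:-13,-66,90|[66, 62, 57]  
374
374:10,20,-30|[253, 252, 249]  375:8,18,-27|[252, 250, 246]  376:7,18,-27|[246, 240, 233]  377:8,-4,1|[209, 192, 179]  378:11,-32,37|[131, 110, 98]  379:11,-42,49|[71, 59, 52]  380:12,-56,68|[51, 47, 42]  381:11,-62,75|[48, 46, 42]  382:10,-64,78|[49, 46, 43]  383:7,-61,73|[51, 47, 45]  384:6,-62,74|[50, 47, 44]  385:4,-61,74|[54, 50, 47]  386:3,-60,72|[56, 52, 49]  387:1,-57,69|[59, 56, 52]  388:-1,-58,70|[61,
[... 1683 characters left out ...]
,-28|[251, 249, 245]  375:10,-7,-28|[244, 239, 233]  376:8,-8,-28|[213, 204, 193]  377:10,-27,-2|[164, 154, 146]  378:8,-27,-2|[137, 131, 122]  379:6,-26,-4|[119, 113, 104]  380:5,-33,6|[92, 87, 81]  381:4,-35,8|[66, 61, 57]  382:2,-35,8|[54, 51, 48]  383:0,-33,6|[55, 53, 49]  384:-2,-29,1|[54, 51, 48]  385:-3,-33,7|[54, 50, 47]  386:-5,-34,7|[55, 52, 49]  387:-6,-34,8|[65, 61, 56]  388:-9,-26,-3|[95, 91, 85]  389:-11,-27,-2|[139, 132, 124]  390:-17,-6,-30|[178, 169, 160]  391:-18,-8,-28|[199, 190, 179]  392:-20,-8,-27|[207, 197, 187]  393:-22,-5,-31|[208, 199, 187]  394:-24,-8,-27|[210, 201, 189]  395:-25,-8,-26|[211, 201, 189]  396:-27,-8,-27|[212, 201, 190]  397:-29,-7,-29|[211, 201, 190]
```

Depth shows the finger spanning x' −11…+11 mm about the tool axis and the handle edge at x' ≈ +8, so the alignment is right. Closing.

Request:
{"method": "jog_arm", "body": {"motion": [{"tx": 0, "ty": 0, "tz": 1, "ax": 0, "ay": 0, "az": 0, "fingers": -1}, {"tx": 0, "ty": 0, "tz": 1, "ax": 0, "ay": 0, "az": 0, "fingers": -1}, {"tx": 0, "ty": 0, "tz": 1, "ax": 0, "ay": 0, "az": 0, "fingers": -1}, {"tx": 0, "ty": 0, "tz": 1, "ax": 0, "ay": 0, "az": 0, "fingers": -1}, {"tx": 0, "ty": 0, "tz": 1, "ax": 0, "ay": 0, "az": 0, "fingers": -1}, {"tx": 0, "ty": 0, "tz": 1, "ax": 0, "ay": 0, "az": 0, "fingers": -1}, {"tx": 0, "ty": 0, "tz": 1, "ax": 0, "ay": 0, "az": 0, "fingers": -1}, {"tx": 0, "ty": 0, "tz": 1, "ax": 0, "ay": 0, "az": 0, "fingers": -1}], "squeeze": 60}}

```text
time: 4.4
ee_pos: [0.4995, -0.3703, 0.1167]
orientation: [0.631, 3.077, -0.001]
ft_force: [-0.2, -0.2, 4.4]
opening: 0.175
finger_force: 58.4
```

```bash
python3 - <<'E'
from h import *
o=robot.get_obs(); print({k:np.round(o[k],4) for k in("time","ee_pos","ft_force","torque","opening","finger_force","joints")})
E
```

```text
{'time': np.float64(4.4), 'ee_pos': array([ 0.4995, -0.3703,  0.1167]), 'ft_force': array([-0.244 , -0.1618,  4.3532]), 'torque': array([0.1036, 0.1465, 0.024 ]), 'opening': np.float64(0.1747), 'finger_force': np.float64(58.3587), 'joints': array([-6.379e-01,  4.959e-01, -1.104e-01,  9.638e-01, -1.000e-04,
       -2.331e-01])}
```

Request:
{"method": "jog_arm", "body": {"motion": [{"tx": 0, "ty": 0, "tz": -20, "ax": 0, "ay": 0, "az": 0, "fingers": -1}, {"tx": 0, "ty": 0, "tz": -50, "ax": 0, "ay": 0, "az": 0, "fingers": -1}, {"tx": 0, "ty": 0, "tz": -90, "ax": 0, "ay": 0, "az": 0, "fingers": -1}, {"tx": 0, "ty": 0, "tz": -130, "ax": 0, "ay": 0, "az": 0, "fingers": -1}, {"tx": 0, "ty": 0, "tz": -145, "ax": 0, "ay": 0, "az": 0, "fingers": -1}, {"tx": 0, "ty": 0, "tz": -145, "ax": 0, "ay": 0, "az": 0, "fingers": -1}, {"tx": 0, "ty": 0, "tz": -145, "ax": 0, "ay": 0, "az": 0, "fingers": -1}]}}

```text
time: 4.98
ee_pos: [0.4997, -0.3703, 0.2616]
orientation: [0.631, 3.076, -0.001]
ft_force: [-0.2, -0.0, -0.4]
opening: 0.17
finger_force: 59.1
```

```bash
python3 - <<'E'
from h import *
shot("side","s2"); o=robot.get_obs(); print({k:np.round(o[k],4) for k in("time","ee_pos","ft_force","opening","finger_force")})
print(plan((.5364,.2025,.262)), [ (r["bbox"],r["conf"]) for r in robot.find_in("side","pin")[:2]],[ (r["centre"],r["conf"]) for r in robot.spot_point("side","rack_hole")[:2]],[ (at_z("side",*r["centre"],.09)) for r in robot.spot_point("side","rack_hole")[:2]],[ (at_z("top",*r["centre"],.09)) for r in robot.spot_point("top","rack_hole")[:2]])
E
```

```text
{'time': np.float64(5.0333), 'ee_pos': array([ 0.4989, -0.3697,  0.26  ]), 'ft_force': array([-0.1782,  0.1505, -1.8419]), 'opening': np.float64(0.1707), 'finger_force': np.float64(59.1174)}
[190.9 540.8  -1.4] [([381.5, 320.5, 11.2, 35.3], 0.53), ([445.8, 385.3, 44.5, 60.2], 0.17)] [([384.3, 377.7], 0.6)] [array([ 0.49396026, -0.37113166,  0.09      ])] [array([ 0.50332717, -0.37361607,  0.09      ])]
```

Request:
{"method": "jog_arm", "body": {"motion": [{"tx": 10, "ty": 28, "tz": 0, "ax": 0, "ay": 0, "az": 0, "fingers": -1}, {"tx": 20, "ty": 57, "tz": 0, "ax": 0, "ay": 0, "az": 0, "fingers": -1}, {"tx": 191.5, "ty": 540.6, "tz": 0, "ax": 0, "ay": 0, "az": 0, "fingers": -1}, {"tx": 191.5, "ty": 540.6, "tz": 0, "ax": 0, "ay": 0, "az": 0, "fingers": -1}, {"tx": 191.5, "ty": 540.6, "tz": 0, "ax": 0, "ay": 0, "az": 0, "fingers": -1}, {"tx": 191.5, "ty": 540.6, "tz": 0, "ax": 0, "ay": 0, "az": 0, "fingers": -1}, {"tx": 191.5, "ty": 540.6, "tz": 0, "ax": 0, "ay": 0, "az": 0, "fingers": -1}, {"tx": 191.5, "ty": 540.6, "tz": 0, "ax": 0, "ay": 0, "az": 0, "fingers": -1}, {"tx": 191.5, "ty": 540.6, "tz": 0, "ax": 0, "ay": 0, "az": 0, "fingers": -1}, {"tx": 191.5, "ty": 540.6, "tz": 0, "ax": 0, "ay": 0, "az": 0, "fingers": -1}, {"tx": 191.5, "ty": 540.6, "tz": 0, "ax": 0, "ay": 0, "az": 0, "fingers": -1}, {"tx": 191.5, "ty": 540.6, "tz": 0, "ax": 0, "ay": 0, "az": 0, "fingers": -1}]}}

```text
time: 6.23
ee_pos: [0.5291, 0.1079, 0.2603]
orientation: [-0.631, -3.076, 0.001]
ft_force: [1.3, -0.1, -1.0]
opening: 0.171
finger_force: 59.2
```

```bash
python3 - <<'E'
from h import *
print(plan((.5364,.2025,.262)),robot.get_obs()["time"])
E
```

```text
[30.6 89.8 -1.8] 6.2333
```

Request:
{"method": "jog_arm", "body": {"motion": [{"tx": 12, "ty": 34, "tz": 0, "ax": 0, "ay": 0, "az": 0, "fingers": -1}, {"tx": 22, "ty": 62, "tz": 0, "ax": 0, "ay": 0, "az": 0, "fingers": -1}, {"tx": 29, "ty": 82, "tz": 0, "ax": 0, "ay": 0, "az": 0, "fingers": -1}, {"tx": 32, "ty": 90.5, "tz": 15, "ax": 0, "ay": 0, "az": 0, "fingers": -1}, {"tx": 32, "ty": 90.5, "tz": 35, "ax": 0, "ay": 0, "az": 0, "fingers": -1}, {"tx": 32, "ty": 90.5, "tz": 46, "ax": 0, "ay": 0, "az": 0, "fingers": -1}, {"tx": 32, "ty": 90.5, "tz": 46, "ax": 0, "ay": 0, "az": 0, "fingers": -1}, {"tx": 32, "ty": 90.5, "tz": 46, "ax": 0, "ay": 0, "az": 0, "fingers": -1}, {"tx": 32, "ty": 90.5, "tz": 46, "ax": 0, "ay": 0, "az": 0, "fingers": -1}]}}

```text
time: 6.98
ee_pos: [0.5364, 0.2017, 0.2155]
orientation: [0.632, 3.077, 0.0]
ft_force: [-0.2, 0.8, -0.0]
opening: 0.176
finger_force: 59.1
```

```bash
python3 - <<'E'
from h import *
np.set_printoptions(precision=4,suppress=True)
E=[];F=[]
T,_=shot("top","t3");E.append(robot.get_obs());S,ds=shot("side","s3");E.append(robot.get_obs())
for n in("side","top","side","top"):
    print(n,[(np.round(r["centre"],1),round(r["conf"],2),at_z(n,*r["centre"],.1)) for r in robot.spot_point(n,"access_hole")[:1]],[(np.round(r["centre"],1),round(r["conf"],2)) for r in robot.spot_point(n,"pin")[:1]]);E.append(robot.get_obs())
print(np.mean([e["ee_pos"] for e in E],0),np.std([e["ee_pos"] for e in E],0),np.mean([e["ft_force"] for e in E],0),E[-1]["time"])
o=np.zeros((480,800,3),np.uint8)
o[:,:400]=cv2.resize(T[220:268,237:277],None,fx=10,fy=10,interpolation=cv2.INTER_CUBIC)
o[:,400:]=cv2.resize(S[165:225,265:315],None,fx=8,fy=8,interpolation=cv2.INTER_CUBIC)
cv2.imwrite("pics/c3.png",o[:,:,::-1])
E
```

```text
side [(array([205.4, 289. ]), 0.6, array([0.5366, 0.1994, 0.1   ]))] [(array([198.2, 289.8]), 0.39)]
top [(array([241.1, 258.1]), 0.59, array([0.5355, 0.2011, 0.1   ]))] []
side [(array([205.4, 289. ]), 0.6, array([0.5366, 0.1994, 0.1   ]))] [(array([198.2, 289.8]), 0.39)]
top [(array([241.1, 258.1]), 0.59, array([0.5355, 0.2011, 0.1   ]))] []
[0.5367 0.2017 0.216 ] [0.0002 0.     0.0003] [-0.1384  0.2675 -0.5115] 7.4833
```

View pics/c3.png

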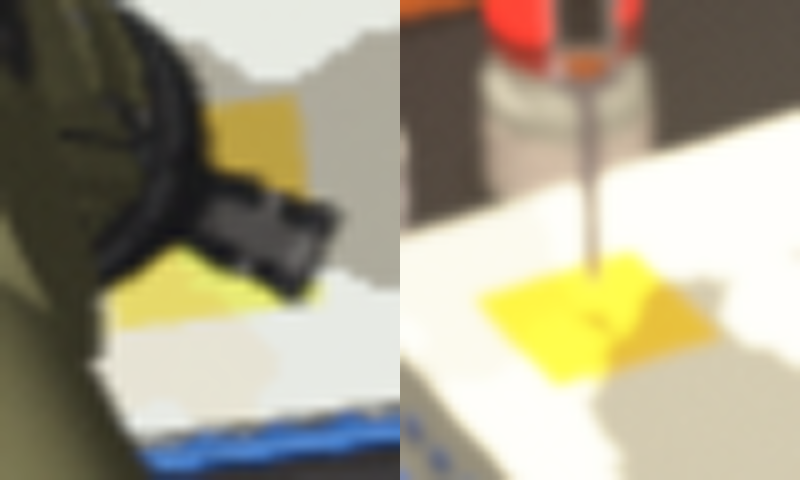

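Side view: the rod comes down just behind the hole, tip at ≈ (198.5, 288.6), hole at ≈ (204.3, 288.8); top view is blocked by the gripper. Measuring the rod line at subpixel.

```bash
python3 - <<'E'
from h import *
np.set_printoptions(precision=2,suppress=True,linewidth=180)
S=cv2.imread("pics/s3.png"); S0=cv2.imread("pics/side0.png")
D=(S0.astype(float)-S.astype(float)).sum(2)
R=[];C=[]
for r in range(176,202):
    row=D[r,282:297]; base=np.median(row); w=np.clip(row-base-15,0,None); w[:2]=0
    c=(w*np.arange(282,297)).sum()/max(w.sum(),1); print(r,round(w.sum()),round(c,2),end=" | ")
    if 186<=r<=196: R.append(r);C.append(c)
k=np.polyfit(R,C,1); print("\nrod line col at row",k,[np.polyval(k,r) for r in(190,198,204.3)])
for z in(.19,.16,.13,.114,.1): print(z,proj("side",(.5364,.2025,z)),proj("side",(.5374,.2025,z)),proj("side",(.5364,.2035,z)))
print(proj("side",(.5379,.2043,.1)))
E
```

```text
176 410 287.88 | 177 369 287.77 | 178 352 287.96 | 179 281 288.08 | 180 255 288.26 | 181 267 288.25 | 182 312 288.43 | 183 332 288.25 | 184 355 288.27 | 185 297 288.35 | 186 280 288.73 | 187 317 288.19 | 188 350 288.23 | 189 322 288.3 | 190 294 288.35 | 191 266 288.4 | 192 253 288.43 | 193 269 288.46 | 194 280 288.48 | 195 281 288.51 | 196 280 288.53 | 197 221 288.55 | 198 91 288.56 | 199 4 289.0 | 200 11 296.0 | 201 51 295.82 | 
rod line col at row [  0.01 285.91] [np.float64(288.40734500860515), np.float64(288.5123483373375), np.float64(288.5950384587143)]
0.19 [174.15 287.25] [174.07 287.64] [173.95 287.11]
0.16 [184.64 287.68] [184.56 288.06] [184.44 287.53]
0.13 [194.85 288.09] [194.76 288.46] [194.64 287.95]
0.114 [200.17 288.3 ] [200.09 288.67] [199.96 288.16]
0.1 [204.77 288.49] [204.68 288.86] [204.56 288.35]
[204.26 288.8 ]
```

Request:
{"method": "jog_arm", "body": {"motion": [{"tx": 0.3, "ty": 0.5, "tz": 3, "ax": 0, "ay": 0, "az": 0, "fingers": -1}, {"tx": 0.3, "ty": 0.5, "tz": 7, "ax": 0, "ay": 0, "az": 0, "fingers": -1}, {"tx": 0.3, "ty": 0.5, "tz": 10, "ax": 0, "ay": 0, "az": 0, "fingers": -1}, {"tx": 0.3, "ty": 0.5, "tz": 12, "ax": 0, "ay": 0, "az": 0, "fingers": -1}, {"tx": 0.3, "ty": 0.5, "tz": 12, "ax": 0, "ay": 0, "az": 0, "fingers": -1}, {"tx": 0.3, "ty": 0.5, "tz": 12, "ax": 0, "ay": 0, "az": 0, "fingers": -1}]}}

```text
time: 7.98
ee_pos: [0.536, 0.2023, 0.203]
orientation: [-0.631, -3.077, 0.001]
ft_force: [-0.6, -0.1, 0.3]
opening: 0.171
finger_force: 59.1
```

Request:
{"method": "jog_arm", "body": {"motion": [{"tx": 0, "ty": 0, "tz": 0.7, "ax": 0, "ay": 0, "az": 0, "fingers": -1}, {"tx": 0, "ty": 0, "tz": 1.4, "ax": 0, "ay": 0, "az": 0, "fingers": -1}, {"tx": 0, "ty": 0, "tz": 2, "ax": 0, "ay": 0, "az": 0, "fingers": -1}, {"tx": 0, "ty": 0, "tz": 2, "ax": 0, "ay": 0, "az": 0, "fingers": -1}]}}

```text
time: 8.32
ee_pos: [0.5362, 0.2023, 0.2013]
orientation: [-0.631, -3.077, 0.0]
ft_force: [-0.3, 0.4, 0.2]
opening: 0.173
finger_force: 59.1
```

```bash
python3 - <<'E'
from h import *
np.set_printoptions(precision=4,suppress=True)
S,_=shot("side","s4"); o=robot.get_obs();print(o["ee_pos"],o["ft_force"],o["time"])
S=S[:,:,::-1]
S0=cv2.imread("pics/side0.png"); D=(S0.astype(float)-S.astype(float)).sum(2)
for r in range(186,208):
    row=D[r,282:297]; base=np.median(row); w=np.clip(row-base-15,0,None); w[:2]=0
    print(r,round(w.sum()),round((w*np.arange(282,297)).sum()/max(w.sum(),1),2),end=" | ")
E
```

```text
[0.5362 0.2023 0.2013] [-0.2292  0.6109 -0.4292] 8.3667
186 278 288.4 | 187 276 287.92 | 188 301 287.97 | 189 311 288.1 | 190 310 288.16 | 191 295 288.17 | 192 274 288.17 | 193 243 288.2 | 194 228 288.22 | 195 232 288.25 | 196 264 288.3 | 197 236 288.37 | 198 137 288.37 | 199 60 289.42 | 200 125 293.27 | 201 162 293.83 | 202 221 293.66 | 203 257 293.85 | 204 230 294.9 | 205 303 294.52 | 206 333 293.76 | 207 387 293.35 |
```

```bash
python3 - <<'E'
from h import *
for f in("s3","s4"):
    S=cv2.imread(f"pics/{f}.png").astype(float)
    print(f)
    for r in range(195,209): print(r,"B",S[r,283:296,0].astype(int).tolist()," R",S[r,283:296,2].astype(int).tolist())
E
```

```text
s3
195 B [242, 247, 249, 247, 230, 184, 180, 224, 238, 238, 237, 241, 246]  R [253, 254, 254, 254, 248, 219, 220, 249, 254, 255, 255, 255, 255]
196 B [241, 246, 248, 244, 224, 174, 163, 192, 202, 189, 183, 200, 231]  R [253, 254, 254, 254, 249, 223, 222, 250, 254, 255, 255, 255, 255]
197 B [237, 238, 238, 229, 196, 149, 134, 139, 134, 118, 111, 135, 185]  R [253, 254, 254, 254, 251, 228, 227, 251, 255, 255, 255, 255, 255]
198 B [213, 204, 193, 171, 141, 120, 112, 103, 91, 84, 83, 94, 130]  R [253, 254, 255, 254, 253, 237, 232, 252, 255, 255, 255, 255, 255]
199 B [152, 136, 120, 106, 97, 101, 101, 92, 82, 79, 78, 79, 91]  R [254, 254, 255, 255, 254, 246, 242, 253, 255, 255, 255, 255, 255]
200 B [92, 83, 79, 79, 83, 89, 91, 84, 79, 77, 77, 77, 75]  R [254, 255, 255, 255, 254, 253, 252, 254, 255, 255, 255, 255, 254]
201 B [72, 71, 71, 75, 78, 81, 81, 78, 78, 76, 76, 73, 68]  R [255, 255, 255, 255, 255, 255, 255, 255, 255, 255, 255, 254, 252]
202 B [69, 70, 70, 73, 75, 76, 77, 77, 78, 77, 75, 69, 64]  R [255, 255, 255, 255, 255, 255, 255, 255, 255, 255, 255, 253, 246]
203 B [70, 71, 71, 
[... 1905 characters left out ...]
 255, 255, 254, 248, 221, 218, 248, 254, 253, 249, 238, 233]
204 B [70, 72, 72, 74, 79, 92, 96, 87, 76, 70, 63, 59, 60]  R [255, 255, 255, 254, 250, 230, 220, 244, 253, 253, 247, 237, 233]
205 B [73, 75, 75, 75, 76, 78, 77, 73, 68, 65, 62, 58, 61]  R [255, 255, 255, 255, 253, 247, 238, 242, 249, 249, 242, 234, 233]
206 B [74, 76, 75, 76, 74, 72, 66, 63, 62, 61, 59, 59, 59]  R [255, 255, 255, 255, 255, 254, 249, 242, 241, 239, 235, 233, 232]
207 B [75, 75, 76, 76, 76, 73, 66, 61, 59, 59, 58, 58, 60]  R [255, 255, 255, 255, 255, 254, 252, 241, 234, 233, 232, 232, 232]
208 B [76, 76, 77, 78, 76, 73, 66, 61, 58, 58, 61, 62, 66]  R [255, 255, 255, 255, 255, 255, 252, 241, 233, 231, 232, 232, 231]
```

Request:
{"method": "jog_arm", "body": {"motion": [{"tx": -0.3, "ty": 0.1, "tz": 0.7, "ax": 0, "ay": 0, "az": 0, "fingers": -1}, {"tx": -0.3, "ty": 0.1, "tz": 1.4, "ax": 0, "ay": 0, "az": 0, "fingers": -1}, {"tx": -0.3, "ty": 0.1, "tz": 2, "ax": 0, "ay": 0, "az": 0, "fingers": -1}]}}

```text
time: 8.62
ee_pos: [0.5366, 0.2023, 0.1993]
orientation: [0.632, 3.077, 0.0]
ft_force: [-0.1, 0.8, -1.2]
opening: 0.172
finger_force: 59.1
```

Request:
{"method": "jog_arm", "body": {"motion": [{"tx": 0, "ty": 0, "tz": 0.7, "ax": 0, "ay": 0, "az": 0, "fingers": -1}, {"tx": 0, "ty": 0, "tz": 1.4, "ax": 0, "ay": 0, "az": 0, "fingers": -1}, {"tx": 0, "ty": 0, "tz": 2, "ax": 0, "ay": 0, "az": 0, "fingers": -1}]}}

```text
time: 8.87
ee_pos: [0.5365, 0.2023, 0.1972]
orientation: [-0.631, -3.077, 0.0]
ft_force: [-0.8, -0.0, -0.8]
opening: 0.173
finger_force: 59.1
```

Request:
{"method": "jog_arm", "body": {"motion": [{"tx": 0, "ty": 0, "tz": 0.7, "ax": 0, "ay": 0, "az": 0, "fingers": -1}, {"tx": 0, "ty": 0, "tz": 1.4, "ax": 0, "ay": 0, "az": 0, "fingers": -1}, {"tx": 0, "ty": 0, "tz": 2, "ax": 0, "ay": 0, "az": 0, "fingers": -1}, {"tx": 0, "ty": 0, "tz": 2, "ax": 0, "ay": 0, "az": 0, "fingers": -1}]}}

```text
time: 9.2
ee_pos: [0.5365, 0.2023, 0.1952]
orientation: [-0.631, -3.077, 0.0]
ft_force: [0.2, 1.1, -0.8]
opening: 0.17
finger_force: 59.1
```

Request:
{"method": "jog_arm", "body": {"motion": [{"tx": 0, "ty": 0, "tz": 0.7, "ax": 0, "ay": 0, "az": 0, "fingers": -1}, {"tx": 0, "ty": 0, "tz": 1.4, "ax": 0, "ay": 0, "az": 0, "fingers": -1}, {"tx": 0, "ty": 0, "tz": 2, "ax": 0, "ay": 0, "az": 0, "fingers": -1}, {"tx": 0, "ty": 0, "tz": 2, "ax": 0, "ay": 0, "az": 0, "fingers": -1}]}}

```text
time: 9.53
ee_pos: [0.5365, 0.2023, 0.1932]
orientation: [-0.631, -3.077, -0.0]
ft_force: [-1.1, 0.2, -0.8]
opening: 0.173
finger_force: 59.1
```

Request:
{"method": "jog_arm", "body": {"motion": [{"tx": 0, "ty": 0, "tz": 1, "ax": 0, "ay": 0, "az": 0, "fingers": -1}, {"tx": 0, "ty": 0, "tz": 2.5, "ax": 0, "ay": 0, "az": 0, "fingers": -1}, {"tx": 0, "ty": 0, "tz": 4, "ax": 0, "ay": 0, "az": 0, "fingers": -1}, {"tx": 0, "ty": 0, "tz": 5.5, "ax": 0, "ay": 0, "az": 0, "fingers": -1}, {"tx": 0, "ty": 0, "tz": 7, "ax": 0, "ay": 0, "az": 0, "fingers": -1}, {"tx": 0, "ty": 0, "tz": 8, "ax": 0, "ay": 0, "az": 0, "fingers": -1}, {"tx": 0, "ty": 0, "tz": 8, "ax": 0, "ay": 0, "az": 0, "fingers": -1}]}}

```text
time: 10.12
ee_pos: [0.5364, 0.2023, 0.185]
orientation: [-0.631, -3.077, 0.0]
ft_force: [0.1, 1.4, -1.0]
opening: 0.169
finger_force: 59.1
```

Request:
{"method": "jog_arm", "body": {"motion": [{"tx": 0, "ty": 0, "tz": 1, "ax": 0, "ay": 0, "az": 0, "fingers": -1}, {"tx": 0, "ty": 0, "tz": 2, "ax": 0, "ay": 0, "az": 0, "fingers": -1}, {"tx": 0, "ty": 0, "tz": 3, "ax": 0, "ay": 0, "az": 0, "fingers": -1}, {"tx": 0, "ty": 0, "tz": 4, "ax": 0, "ay": 0, "az": 0, "fingers": -1}, {"tx": 0, "ty": 0, "tz": 4, "ax": 0, "ay": 0, "az": 0, "fingers": -1}]}}

```text
time: 10.53
ee_pos: [0.5364, 0.2023, 0.1811]
orientation: [-0.631, -3.077, 0.0]
ft_force: [1.0, 0.3, -0.3]
opening: 0.177
finger_force: 59.1
```

Request:
{"method": "jog_arm", "body": {"motion": [{"tx": 0, "ty": 0, "tz": 1, "ax": 0, "ay": 0, "az": 0, "fingers": -1}, {"tx": 0, "ty": 0, "tz": 2, "ax": 0, "ay": 0, "az": 0, "fingers": -1}, {"tx": 0, "ty": 0, "tz": 3, "ax": 0, "ay": 0, "az": 0, "fingers": -1}, {"tx": 0, "ty": 0, "tz": 3, "ax": 0, "ay": 0, "az": 0, "fingers": -1}]}}

```text
time: 10.87
ee_pos: [0.5364, 0.2023, 0.178]
orientation: [-0.631, -3.077, 0.0]
ft_force: [-0.2, 0.3, 0.1]
opening: 0.168
finger_force: 59.1
```

Request:
{"method": "jog_arm", "body": {"motion": [{"tx": 0, "ty": 0, "tz": 1, "ax": 0, "ay": 0, "az": 0, "fingers": -1}, {"tx": 0, "ty": 0, "tz": 2, "ax": 0, "ay": 0, "az": 0, "fingers": -1}, {"tx": 0, "ty": 0, "tz": 3, "ax": 0, "ay": 0, "az": 0, "fingers": -1}, {"tx": 0, "ty": 0, "tz": 3, "ax": 0, "ay": 0, "az": 0, "fingers": -1}]}}

```text
time: 11.2
ee_pos: [0.5367, 0.2023, 0.1756]
orientation: [0.631, 3.077, 0.0]
ft_force: [0.1, -0.8, 2.2]
opening: 0.17
finger_force: 59.2
```

Request:
{"method": "jog_arm", "body": {"motion": [{"tx": 0, "ty": 0, "tz": 0.7, "ax": 0, "ay": 0, "az": 0, "fingers": -1}, {"tx": 0, "ty": 0, "tz": 1.5, "ax": 0, "ay": 0, "az": 0, "fingers": -1}, {"tx": 0, "ty": 0, "tz": 1.5, "ax": 0, "ay": 0, "az": 0, "fingers": -1}]}}

```text
time: 11.45
ee_pos: [0.5367, 0.2023, 0.1742]
orientation: [0.632, 3.077, 0.0]
ft_force: [-1.0, -0.2, 5.4]
opening: 0.17
finger_force: 59.4
```

Request:
{"method": "jog_arm", "body": {"motion": [{"tx": 0, "ty": 0, "tz": 0.5, "ax": 0, "ay": 0, "az": 0, "fingers": -1}, {"tx": 0, "ty": 0, "tz": 1, "ax": 0, "ay": 0, "az": 0, "fingers": -1}, {"tx": 0, "ty": 0, "tz": 1, "ax": 0, "ay": 0, "az": 0, "fingers": -1}]}}

```text
time: 11.7
ee_pos: [0.5367, 0.2023, 0.1732]
orientation: [0.631, 3.077, 0.0]
ft_force: [-0.9, -0.6, 5.0]
opening: 0.17
finger_force: 59.6
```

Request:
{"method": "jog_arm", "body": {"motion": [{"tx": 0, "ty": 0, "tz": 0.5, "ax": 0, "ay": 0, "az": 0, "fingers": -1}, {"tx": 0, "ty": 0, "tz": 1, "ax": 0, "ay": 0, "az": 0, "fingers": -1}, {"tx": 0, "ty": 0, "tz": 1, "ax": 0, "ay": 0, "az": 0, "fingers": -1}]}}

```text
time: 11.95
ee_pos: [0.5367, 0.2022, 0.1724]
orientation: [0.631, 3.077, 0.0]
ft_force: [-1.4, -1.7, 5.6]
opening: 0.171
finger_force: 59.8
```

Request:
{"method": "jog_arm", "body": {"motion": [{"tx": 0, "ty": 0, "tz": 0.5, "ax": 0, "ay": 0, "az": 0, "fingers": -1}, {"tx": 0, "ty": 0, "tz": 1, "ax": 0, "ay": 0, "az": 0, "fingers": -1}, {"tx": 0, "ty": 0, "tz": 1, "ax": 0, "ay": 0, "az": 0, "fingers": -1}]}}

```text
time: 12.2
ee_pos: [0.5368, 0.2022, 0.1715]
orientation: [0.631, 3.076, 0.0]
ft_force: [-1.5, -1.9, 6.6]
opening: 0.17
finger_force: 60.0
```

```bash
python3 - <<'E'
from h import *
for n in("side","top"):
    shot(n,n+"5"); print([(np.round(r["centre"],1),round(r["conf"],2)) for r in robot.spot_point(n,"tray_front")[:1]])
for _ in range(4): shot("side","s5"); o=robot.get_obs(); print(np.round(o["ft_force"],1),np.round(o["ee_pos"],4))
print(o["time"])
for f in("side0","side5"):
    S=cv2.imread(f"pics/{f}.png")[205:285,225:310]; h=cv2.cvtColor(S,cv2.COLOR_BGR2HSV); m=cv2.inRange(h,np.array((105,100,40)),np.array((130,255,255))); ys,xs=np.nonzero(m); print(f,len(ys),ys.mean()+205,xs.mean()+225,xs.min()+225)
E
```

```text
[(array([231.9, 272.4]), 0.6)]
[(array([265.8, 271.9]), 0.5)]
[-1.2 -1.2  7.1] [0.5368 0.2022 0.1715]
[-0.1 -0.7  6.8] [0.5368 0.2022 0.1715]
[-0.4  0.   6.1] [0.5368 0.2022 0.1715]
[-1.6 -0.8  6.8] [0.5368 0.2022 0.1715]
12.6
side0 409 241.08557457212714 273.09290953545235 257
side5 438 241.36301369863014 272.9703196347032 257
```

Request:
{"method": "jog_arm", "body": {"motion": [{"tx": 0, "ty": 0, "tz": 0.4, "ax": 0, "ay": 0, "az": 0, "fingers": -1}, {"tx": 0, "ty": 0, "tz": 0.8, "ax": 0, "ay": 0, "az": 0, "fingers": -1}, {"tx": 0, "ty": 0, "tz": 0.8, "ax": 0, "ay": 0, "az": 0, "fingers": -1}, {"tx": 0, "ty": 0, "tz": 0.8, "ax": 0, "ay": 0, "az": 0, "fingers": -1}, {"tx": 0, "ty": 0, "tz": 0.8, "ax": 0, "ay": 0, "az": 0, "fingers": -1}]}}

```text
time: 13.02
ee_pos: [0.537, 0.2026, 0.1709]
orientation: [0.631, 3.076, 0.002]
ft_force: [-0.8, 0.4, 7.4]
opening: 0.171
finger_force: 60.1
```

```bash
cat > tray.py <<'E'
from h import *
for _ in range(4): S,_d=robot.grab_frame("side"); o=robot.get_obs(); print(np.round(o["ft_force"],1),np.round(o["ee_pos"],4))
print(o["time"])
h=cv2.cvtColor(S[205:285,215:310],cv2.COLOR_RGB2HSV); m=cv2.inRange(h,np.array((105,100,40)),np.array((130,255,255))); ys,xs=np.nonzero(m); print(len(ys),ys.mean()+205,xs.mean()+215,xs.min()+215)
E
python3 tray.py
```

```text
[-0.5 -0.5  6.6] [0.537  0.2025 0.1708]
[-0.2 -0.9  6.8] [0.537  0.2025 0.1708]
[-0.5 -0.2  6.8] [0.537  0.2025 0.1709]
[-1.4  0.3  7.2] [0.537  0.2026 0.1708]
13.2167
433 241.4849884526559 272.9769053117783 257
```

Request:
{"method": "jog_arm", "body": {"motion": [{"tx": 0, "ty": 0, "tz": 0.5, "ax": 0, "ay": 0, "az": 0, "fingers": -1}, {"tx": 0, "ty": 0, "tz": 1, "ax": 0, "ay": 0, "az": 0, "fingers": -1}, {"tx": 0, "ty": 0, "tz": 1, "ax": 0, "ay": 0, "az": 0, "fingers": -1}, {"tx": 0, "ty": 0, "tz": 1, "ax": 0, "ay": 0, "az": 0, "fingers": -1}]}}

```text
time: 13.55
ee_pos: [0.537, 0.2024, 0.1697]
orientation: [0.631, 3.076, 0.001]
ft_force: [-0.8, -1.2, 6.4]
opening: 0.167
finger_force: 60.0
```

```bash
python3 tray.py
```

```text
[-0.1 -1.7  6.2] [0.537  0.2024 0.1698]
[-1.2 -1.1  6.4] [0.537  0.2024 0.1698]
[-1.3 -1.4  6.1] [0.537  0.2024 0.1698]
[-1.5 -0.9  5.9] [0.537  0.2024 0.1698]
13.75
424 247.1061320754717 254.6580188679245 240
```

Tray sprung out (blue front moved from col 273 to 255). Lifting the pin straight out.

Request:
{"method": "jog_arm", "body": {"motion": [{"tx": 0, "ty": 0, "tz": -4, "ax": 0, "ay": 0, "az": 0, "fingers": -1}, {"tx": 0, "ty": 0, "tz": -10, "ax": 0, "ay": 0, "az": 0, "fingers": -1}, {"tx": 0, "ty": 0, "tz": -18, "ax": 0, "ay": 0, "az": 0, "fingers": -1}, {"tx": 0, "ty": 0, "tz": -28, "ax": 0, "ay": 0, "az": 0, "fingers": -1}, {"tx": 0, "ty": 0, "tz": -40, "ax": 0, "ay": 0, "az": 0, "fingers": -1}, {"tx": 0, "ty": 0, "tz": -60, "ax": 0, "ay": 0, "az": 0, "fingers": -1}, {"tx": 0, "ty": 0, "tz": -80, "ax": 0, "ay": 0, "az": 0, "fingers": -1}, {"tx": 0, "ty": 0, "tz": -92, "ax": 0, "ay": 0, "az": 0, "fingers": -1}, {"tx": 0, "ty": 0, "tz": -92, "ax": 0, "ay": 0, "az": 0, "fingers": -1}, {"tx": 0, "ty": 0, "tz": -92, "ax": 0, "ay": 0, "az": 0, "fingers": -1}]}}

```text
time: 14.58
ee_pos: [0.5368, 0.2024, 0.2617]
orientation: [0.631, 3.076, 0.001]
ft_force: [0.4, -0.5, -1.1]
opening: 0.168
finger_force: 59.0
```

```bash
python3 - <<'E'
from h import *
for n in("side","top"):
    shot(n,n+"6"); print([(np.round(r["centre"],1),round(r["conf"],2),at_z(n,*r["centre"],.05)) for r in robot.spot_point(n,"tray_front")[:1]])
o=robot.get_obs(); print(o["time"],o["ee_pos"],o["ft_force"],plan((.4997,-.3702,.262)))
E
```

```text
[(array([240.6, 251.1]), 0.89, array([0.42088905, 0.16076029, 0.05      ]))]
[(array([283.5, 275.4]), 0.9, array([0.41450677, 0.15742493, 0.05      ]))]
14.7833 [0.53570811 0.20201559 0.25971458] [-0.17871876 -0.28094602 -0.24682658] [-192.3 -540.2   -1.6]
```

Request:
{"method": "jog_arm", "body": {"motion": [{"tx": -10, "ty": -28, "tz": 0, "ax": 0, "ay": 0, "az": 0, "fingers": -1}, {"tx": -20, "ty": -57, "tz": 0, "ax": 0, "ay": 0, "az": 0, "fingers": -1}, {"tx": -191.4, "ty": -541, "tz": 0, "ax": 0, "ay": 0, "az": 0, "fingers": -1}, {"tx": -191.4, "ty": -541, "tz": 0, "ax": 0, "ay": 0, "az": 0, "fingers": -1}, {"tx": -191.4, "ty": -541, "tz": 0, "ax": 0, "ay": 0, "az": 0, "fingers": -1}, {"tx": -191.4, "ty": -541, "tz": 0, "ax": 0, "ay": 0, "az": 0, "fingers": -1}, {"tx": -191.4, "ty": -541, "tz": 0, "ax": 0, "ay": 0, "az": 0, "fingers": -1}, {"tx": -191.4, "ty": -541, "tz": 0, "ax": 0, "ay": 0, "az": 0, "fingers": -1}, {"tx": -191.4, "ty": -541, "tz": 0, "ax": 0, "ay": 0, "az": 0, "fingers": -1}, {"tx": -191.4, "ty": -541, "tz": 0, "ax": 0, "ay": 0, "az": 0, "fingers": -1}, {"tx": -191.4, "ty": -541, "tz": 0, "ax": 0, "ay": 0, "az": 0, "fingers": -1}, {"tx": -191.4, "ty": -541, "tz": 0, "ax": 0, "ay": 0, "az": 0, "fingers": -1}]}}

```text
time: 15.78
ee_pos: [0.5045, -0.2755, 0.2601]
orientation: [-0.632, -3.076, -0.001]
ft_force: [0.8, 0.4, -0.7]
opening: 0.172
finger_force: 59.1
```

Request:
{"method": "jog_arm", "body": {"motion": [{"tx": -12, "ty": -34, "tz": 0, "ax": 0, "ay": 0, "az": 0, "fingers": -1}, {"tx": -22, "ty": -62, "tz": 0, "ax": 0, "ay": 0, "az": 0, "fingers": -1}, {"tx": -29, "ty": -82, "tz": 0, "ax": 0, "ay": 0, "az": 0, "fingers": -1}, {"tx": -32.1, "ty": -90.7, "tz": 0, "ax": 0, "ay": 0, "az": 0, "fingers": -1}, {"tx": -32.1, "ty": -90.7, "tz": 0, "ax": 0, "ay": 0, "az": 0, "fingers": -1}, {"tx": -32.1, "ty": -90.7, "tz": 0, "ax": 0, "ay": 0, "az": 0, "fingers": -1}, {"tx": -32.1, "ty": -90.7, "tz": 0, "ax": 0, "ay": 0, "az": 0, "fingers": -1}]}}

```text
time: 16.37
ee_pos: [0.4994, -0.3682, 0.2608]
orientation: [-0.629, -3.077, -0.002]
ft_force: [-0.3, 0.2, -0.6]
opening: 0.173
finger_force: 59.1
```

```bash
python3 - <<'E'
from h import *
S,_=shot("side","s7"); S2=cv2.imread("pics/s2.png"); 
E=[]
for _ in range(5): robot.grab_frame("side"); E.append(robot.get_obs()["ee_pos"])
print(np.mean(E,0),np.std(E,0),robot.get_obs()["time"])
# compare held pin: now vs after pick (s2)
a=cv2.resize(S2[300:400,345:420],None,fx=5,fy=5);b=cv2.resize(S[300:400,345:420,::-1],None,fx=5,fy=5)
cv2.imwrite("pics/c7.png",np.hstack([a,b]))
A=S2.astype(float);B=S[:,:,::-1].astype(float)
for n,I in(("s2",A),("s7",B)):
    print(n,end=" ")
    for r in range(336,366,3):
        v=I[r,368:392].sum(1); w=np.clip(np.abs(v-np.median(v))-25,0,None); print(r,round((w*np.arange(368,392)).sum()/max(w.sum(),1),2),round(w.sum()),end=" | ")
    print()
E
```

```text
[ 0.49968824 -0.3684742   0.26128858] [2.87053176e-05 2.84576574e-04 5.61261240e-05] 16.6667
s2 336 385.9 333 | 339 385.6 328 | 342 385.32 343 | 345 384.94 356 | 348 384.6 336 | 351 384.3 379 | 354 383.94 332 | 357 383.59 132 | 360 0.0 0 | 363 380.76 295 | 
s7 336 384.92 330 | 339 384.55 333 | 342 384.33 355 | 345 383.95 346 | 348 383.56 312 | 351 383.26 320 | 354 382.89 308 | 357 382.94 32 | 360 0.0 0 | 363 380.74 293 |
```

View pics/c7.png

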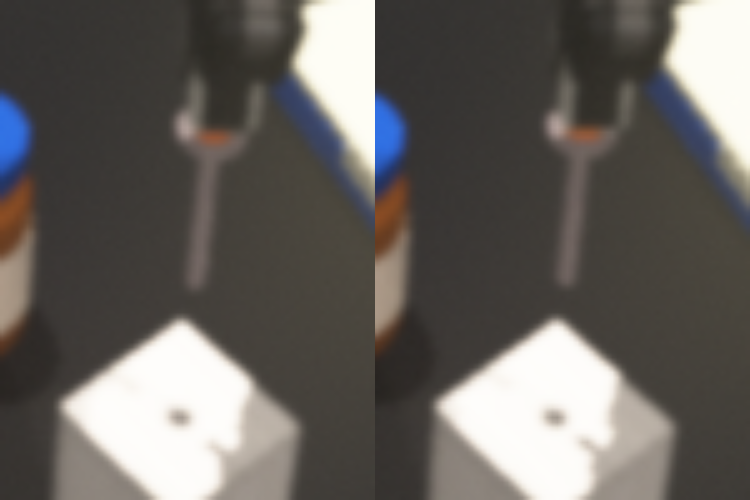

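Both crops show the pin hanging upright above the rack, hole at ≈ (383, 380.6); the rod is about 1 px left of where it was just after pick-up. Working out that offset.

```bash
python3 - <<'E'
from h import *
np.set_printoptions(precision=4,suppress=True)
S=cv2.imread("pics/s7.png").astype(float).sum(2)
W=S[376:390,373:388]; base=np.median(W[(W>600)]); w=np.clip(base-60-W,0,None)
yy,xx=np.mgrid[376:390,373:388]; w[:, 11:]=0; w[10:]=0
h=np.array([(w*yy).sum(),(w*xx).sum()])/w.sum(); print("hole px",h,at_z("side",*h,.09))
# vertical axis through hole seen at rod rows
H=at_z("side",*h,.09)
for z in(.17,.18,.19,.2,.21): print(z,proj("side",(H[0],H[1],z)),proj("side",(H[0]+.001,H[1],z))-proj("side",(H[0],H[1],z)),proj("side",(H[0],H[1]+.001,z))-proj("side",(H[0],H[1],z)))
T,_=shot("top","t7"); 
for n in("top","side"): print([(r["centre"],round(r["conf"],2),at_z(n,*r["centre"],.09)) for r in robot.spot_point(n,"rack_hole")[:1]])
print(robot.get_obs()["ee_pos"])
E
```

```text
hole px [383.052  380.4503] [ 0.4998 -0.3706  0.09  ]
0.17 [353.6672 383.8039] [-0.1756  0.5234] [-0.4236 -0.2762]
0.18 [349.7737 384.249 ] [-0.1755  0.5268] [-0.4234 -0.2784]
0.19 [345.8279 384.7003] [-0.1754  0.5302] [-0.4232 -0.2806]
0.2 [341.8286 385.1578] [-0.1753  0.5337] [-0.423  -0.2828]
0.21 [337.7748 385.6218] [-0.1752  0.5372] [-0.4227 -0.2851]
[([251.2, 459.9], 0.67, array([ 0.5059, -0.3717,  0.09  ]))]
[([383.1, 378.7], 0.83, array([ 0.4968, -0.3695,  0.09  ]))]
[ 0.4995 -0.3694  0.2612]
```

Request:
{"method": "jog_arm", "body": {"motion": [{"tx": -1.2, "ty": -0.9, "tz": 10, "ax": 0, "ay": 0, "az": 0, "fingers": -1}, {"tx": -1.2, "ty": -0.9, "tz": 25, "ax": 0, "ay": 0, "az": 0, "fingers": -1}, {"tx": -1.2, "ty": -0.9, "tz": 42, "ax": 0, "ay": 0, "az": 0, "fingers": -1}, {"tx": -1.2, "ty": -0.9, "tz": 55, "ax": 0, "ay": 0, "az": 0, "fingers": -1}, {"tx": -1.2, "ty": -0.9, "tz": 60, "ax": 0, "ay": 0, "az": 0, "fingers": -1}, {"tx": -1.2, "ty": -0.9, "tz": 60, "ax": 0, "ay": 0, "az": 0, "fingers": -1}, {"tx": -1.2, "ty": -0.9, "tz": 60, "ax": 0, "ay": 0, "az": 0, "fingers": -1}, {"tx": -1.2, "ty": -0.9, "tz": 60, "ax": 0, "ay": 0, "az": 0, "fingers": -1}]}}

```text
time: 17.48
ee_pos: [0.5006, -0.3714, 0.2018]
orientation: [0.631, 3.076, -0.001]
ft_force: [-0.1, 0.6, -1.5]
opening: 0.171
finger_force: 59.1
```

```bash
python3 - <<'E'
from h import *
np.set_printoptions(precision=4,suppress=True)
S,_=shot("side","s8"); T,_=shot("top","t8"); E=[]
for _ in range(4): robot.grab_frame("side"); E.append(robot.get_obs()["ee_pos"])
print(np.array(E),robot.get_obs()["ft_force"],robot.get_obs()["time"])
I=S.astype(float)
for r in range(356,384,2):
    v=I[r,373:391].sum(1); w=np.clip(np.abs(v-np.median(v))-40,0,None); print(r,round((w*np.arange(373,391)).sum()/max(w.sum(),1),2),round(w.sum()),end=" | ")
print()
H=at_z("side",383.05,380.45,.09)
for z in(.1,.12,.14,.15): print(z,proj("side",(H[0],H[1],z)))
a=cv2.resize(S[335:395,360:405],None,fx=9,fy=9,interpolation=cv2.INTER_CUBIC); b=cv2.resize(T[235:275,435:475],None,fx=9,fy=9,interpolation=cv2.INTER_CUBIC)
o=np.zeros((540,780,3),np.uint8);o[:,:405]=a;o[:360,410:770]=b;cv2.imwrite("pics/c8.png",o[:,:,::-1])
E
```

```text
[[ 0.5007 -0.3715  0.202 ]
 [ 0.5006 -0.3714  0.2019]
 [ 0.5005 -0.3713  0.2017]
 [ 0.5004 -0.3712  0.2016]] [-0.0687  0.6329 -0.8824] 17.7833
356 384.75 251 | 358 384.29 218 | 360 383.95 234 | 362 383.54 243 | 364 381.01 1193 | 366 380.38 2532 | 368 382.66 2192 | 370 386.91 1080 | 372 384.56 628 | 374 383.41 508 | 376 384.01 650 | 378 385.23 606 | 380 388.9 342 | 382 384.0 532 | 
0.1 [379.5394 380.8501]
0.12 [372.3836 381.6662]
0.14 [365.0421 382.504 ]
0.15 [361.2994 382.9314]
```

View pics/c8.png

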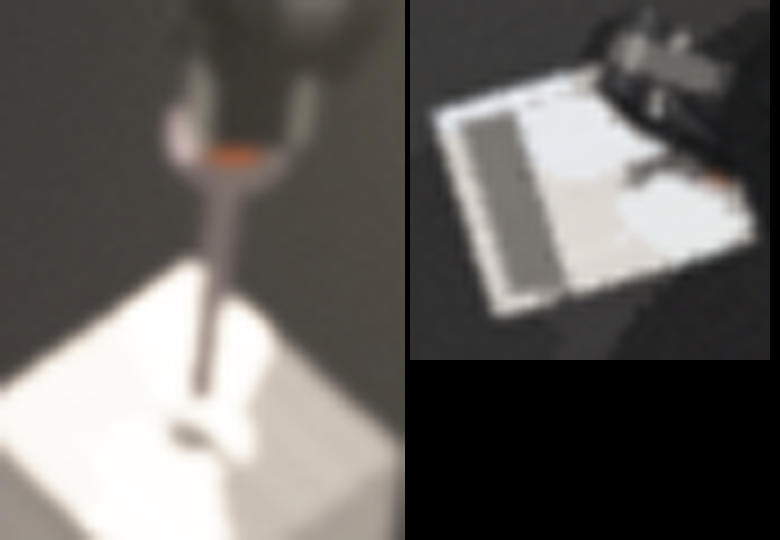

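Request:
{"method": "jog_arm", "body": {"motion": [{"tx": 0.9, "ty": 0.5, "tz": 0, "ax": 0, "ay": 0, "az": 0, "fingers": -1}, {"tx": 0.9, "ty": 0.5, "tz": 0, "ax": 0, "ay": 0, "az": 0, "fingers": -1}, {"tx": 0.9, "ty": 0.5, "tz": 0, "ax": 0, "ay": 0, "az": 0, "fingers": -1}, {"tx": 0.9, "ty": 0.5, "tz": 0, "ax": 0, "ay": 0, "az": 0, "fingers": -1}, {"tx": 0.9, "ty": 0.5, "tz": 0, "ax": 0, "ay": 0, "az": 0, "fingers": -1}, {"tx": 0.9, "ty": 0.5, "tz": 0, "ax": 0, "ay": 0, "az": 0, "fingers": -1}]}}

```text
time: 18.28
ee_pos: [0.4995, -0.3702, 0.201]
orientation: [-0.631, -3.077, -0.0]
ft_force: [-0.2, -0.8, -0.3]
opening: 0.166
finger_force: 59.1
```

```bash
python3 - <<'E'
from h import *
np.set_printoptions(precision=4,suppress=True)
S,_=shot("side","s9"); E=[]
for _ in range(4): robot.grab_frame("side"); E.append(robot.get_obs()["ee_pos"])
print(np.array(E),robot.get_obs()["time"])
H=at_z("side",383.05,380.45,.09); L=np.array([proj("side",(H[0],H[1],z)) for z in np.linspace(.16,.09,15)])
for f in("s8","s9"):
    I=cv2.imread(f"pics/{f}.png").astype(float).sum(2); print(f,end=": ")
    for r in [358,359,360,361,362,372,373,374,375,376,377]:
        e=np.interp(r,L[:,0],L[:,1]); k=np.arange(int(e)-4,int(e)+6); v=I[r,k]; 
        w=np.clip((v-np.median(v)-15) if r<365 else (np.sort(v)[-4]-60-v),0,None); print(r,round((w*k).sum()/w.sum()-e,2),end=" | ")
    print()
E
```

```text
[[ 0.4995 -0.3702  0.201 ]
 [ 0.4995 -0.3703  0.201 ]
 [ 0.4995 -0.3703  0.201 ]
 [ 0.4995 -0.3703  0.201 ]] 18.5333
s8: 358 0.97 | 359 0.95 | 360 0.86 | 361 0.74 | 362 0.7 | 372 0.79 | 373 0.8 | 374 0.8 | 375 0.74 | 376 0.72 | 377 0.78 | 
s9: 358 -0.04 | 359 -0.04 | 360 -0.14 | 361 -0.22 | 362 -0.23 | 372 -0.14 | 373 -0.22 | 374 -0.22 | 375 -0.26 | 376 -0.28 | 377 -0.21 |
```

Request:
{"method": "jog_arm", "body": {"motion": [{"tx": -0.2, "ty": 0, "tz": 2, "ax": 0, "ay": 0, "az": 0, "fingers": -1}, {"tx": -0.2, "ty": 0, "tz": 4, "ax": 0, "ay": 0, "az": 0, "fingers": -1}, {"tx": -0.2, "ty": 0, "tz": 6, "ax": 0, "ay": 0, "az": 0, "fingers": -1}, {"tx": -0.2, "ty": 0, "tz": 8, "ax": 0, "ay": 0, "az": 0, "fingers": -1}, {"tx": -0.2, "ty": 0, "tz": 9, "ax": 0, "ay": 0, "az": 0, "fingers": -1}, {"tx": -0.2, "ty": 0, "tz": 10, "ax": 0, "ay": 0, "az": 0, "fingers": -1}, {"tx": -0.2, "ty": 0, "tz": 10, "ax": 0, "ay": 0, "az": 0, "fingers": -1}]}}

```text
time: 19.12
ee_pos: [0.4996, -0.3702, 0.1907]
orientation: [-0.631, -3.077, -0.0]
ft_force: [-0.0, 0.6, -1.0]
opening: 0.175
finger_force: 59.1
```

Request:
{"method": "jog_arm", "body": {"motion": [{"tx": 0, "ty": 0, "tz": 0.7, "ax": 0, "ay": 0, "az": 0, "fingers": -1}, {"tx": 0, "ty": 0, "tz": 1.4, "ax": 0, "ay": 0, "az": 0, "fingers": -1}, {"tx": 0, "ty": 0, "tz": 2, "ax": 0, "ay": 0, "az": 0, "fingers": -1}, {"tx": 0, "ty": 0, "tz": 2, "ax": 0, "ay": 0, "az": 0, "fingers": -1}]}}

```text
time: 19.45
ee_pos: [0.4997, -0.3703, 0.1889]
orientation: [-0.632, -3.077, -0.0]
ft_force: [0.2, 0.2, -0.7]
opening: 0.172
finger_force: 59.1
```

Request:
{"method": "jog_arm", "body": {"motion": [{"tx": 0, "ty": 0, "tz": 1, "ax": 0, "ay": 0, "az": 0, "fingers": -1}, {"tx": 0, "ty": 0, "tz": 2, "ax": 0, "ay": 0, "az": 0, "fingers": -1}, {"tx": 0, "ty": 0, "tz": 3, "ax": 0, "ay": 0, "az": 0, "fingers": -1}, {"tx": 0, "ty": 0, "tz": 3, "ax": 0, "ay": 0, "az": 0, "fingers": -1}]}}

```text
time: 19.78
ee_pos: [0.4996, -0.3702, 0.1857]
orientation: [-0.631, -3.077, -0.0]
ft_force: [0.9, 0.1, -0.1]
opening: 0.172
finger_force: 59.1
```

Request:
{"method": "jog_arm", "body": {"motion": [{"tx": 0, "ty": 0, "tz": 1, "ax": 0, "ay": 0, "az": 0, "fingers": -1}, {"tx": 0, "ty": 0, "tz": 2, "ax": 0, "ay": 0, "az": 0, "fingers": -1}, {"tx": 0, "ty": 0, "tz": 3, "ax": 0, "ay": 0, "az": 0, "fingers": -1}, {"tx": 0, "ty": 0, "tz": 3, "ax": 0, "ay": 0, "az": 0, "fingers": -1}]}}

```text
time: 20.12
ee_pos: [0.4996, -0.3702, 0.1827]
orientation: [-0.631, -3.077, -0.0]
ft_force: [1.6, 0.6, -1.0]
opening: 0.172
finger_force: 59.1
```

Request:
{"method": "jog_arm", "body": {"motion": [{"tx": 0, "ty": 0, "tz": 3, "ax": 0, "ay": 0, "az": 0, "fingers": -1}, {"tx": 0, "ty": 0, "tz": 8, "ax": 0, "ay": 0, "az": 0, "fingers": -1}, {"tx": 0, "ty": 0, "tz": 14, "ax": 0, "ay": 0, "az": 0, "fingers": -1}, {"tx": 0, "ty": 0, "tz": 20, "ax": 0, "ay": 0, "az": 0, "fingers": -1}, {"tx": 0, "ty": 0, "tz": 26, "ax": 0, "ay": 0, "az": 0, "fingers": -1}, {"tx": 0, "ty": 0, "tz": 32, "ax": 0, "ay": 0, "az": 0, "fingers": -1}, {"tx": 0, "ty": 0, "tz": 38, "ax": 0, "ay": 0, "az": 0, "fingers": -1}, {"tx": 0, "ty": 0, "tz": 44, "ax": 0, "ay": 0, "az": 0, "fingers": -1}, {"tx": 0, "ty": 0, "tz": 50, "ax": 0, "ay": 0, "az": 0, "fingers": -1}, {"tx": 0, "ty": 0, "tz": 56, "ax": 0, "ay": 0, "az": 0, "fingers": -1}, {"tx": 0, "ty": 0, "tz": 59, "ax": 0, "ay": 0, "az": 0, "fingers": -1}, {"tx": 0, "ty": 0, "tz": 60, "ax": 0, "ay": 0, "az": 0, "fingers": -1}]}}

```text
time: 21.12
ee_pos: [0.4993, -0.37, 0.1221]
orientation: [-0.631, -3.076, -0.001]
ft_force: [-1.1, 0.1, -1.4]
opening: 0.171
finger_force: 59.1
```

Request:
{"method": "jog_arm", "body": {"motion": [{"tx": 0, "ty": 0, "tz": 0.5, "ax": 0, "ay": 0, "az": 0, "fingers": -1}, {"tx": 0, "ty": 0, "tz": 1, "ax": 0, "ay": 0, "az": 0, "fingers": -1}, {"tx": 0, "ty": 0, "tz": 1.5, "ax": 0, "ay": 0, "az": 0, "fingers": -1}, {"tx": 0, "ty": 0, "tz": 1.5, "ax": 0, "ay": 0, "az": 0, "fingers": -1}]}}

```text
time: 21.45
ee_pos: [0.4999, -0.3705, 0.1218]
orientation: [0.631, 3.077, -0.0]
ft_force: [0.5, -0.7, -0.1]
opening: 0.171
finger_force: 59.1
```

Request:
{"method": "jog_arm", "body": {"motion": [{"tx": 0, "ty": 0, "tz": 0.7, "ax": 0, "ay": 0, "az": 0, "fingers": -1}, {"tx": 0, "ty": 0, "tz": 1.4, "ax": 0, "ay": 0, "az": 0, "fingers": -1}, {"tx": 0, "ty": 0, "tz": 2, "ax": 0, "ay": 0, "az": 0, "fingers": -1}, {"tx": 0, "ty": 0, "tz": 2, "ax": 0, "ay": 0, "az": 0, "fingers": -1}]}}

```text
time: 21.78
ee_pos: [0.4996, -0.3703, 0.1194]
orientation: [-0.631, -3.077, -0.0]
ft_force: [0.1, 0.7, -0.9]
opening: 0.174
finger_force: 59.1
```

Request:
{"method": "jog_arm", "body": {"motion": [{"tx": 0, "ty": 0, "tz": 0.5, "ax": 0, "ay": 0, "az": 0, "fingers": -1}, {"tx": 0, "ty": 0, "tz": 1, "ax": 0, "ay": 0, "az": 0, "fingers": -1}, {"tx": 0, "ty": 0, "tz": 1, "ax": 0, "ay": 0, "az": 0, "fingers": -1}]}}

```text
time: 22.03
ee_pos: [0.4996, -0.3703, 0.1184]
orientation: [-0.631, -3.077, -0.0]
ft_force: [0.8, -0.4, -1.3]
opening: 0.172
finger_force: 59.1
```

Request:
{"method": "jog_arm", "body": {"motion": [{"tx": 0, "ty": 0, "tz": 0.5, "ax": 0, "ay": 0, "az": 0, "fingers": -1}, {"tx": 0, "ty": 0, "tz": 1, "ax": 0, "ay": 0, "az": 0, "fingers": -1}, {"tx": 0, "ty": 0, "tz": 1, "ax": 0, "ay": 0, "az": 0, "fingers": -1}, {"tx": 0, "ty": 0, "tz": 1, "ax": 0, "ay": 0, "az": 0, "fingers": -1}]}}

```text
time: 22.37
ee_pos: [0.4996, -0.3703, 0.1174]
orientation: [-0.632, -3.077, -0.0]
ft_force: [-1.4, -0.6, -0.2]
opening: 0.168
finger_force: 59.1
```

Request:
{"method": "jog_arm", "body": {"motion": [{"tx": 0, "ty": 0, "tz": 0.5, "ax": 0, "ay": 0, "az": 0, "fingers": -1}, {"tx": 0, "ty": 0, "tz": 0.5, "ax": 0, "ay": 0, "az": 0, "fingers": -1}, {"tx": 0, "ty": 0, "tz": 0.5, "ax": 0, "ay": 0, "az": 0, "fingers": -1}]}}

```text
time: 22.62
ee_pos: [0.4997, -0.3703, 0.117]
orientation: [-0.632, -3.077, -0.0]
ft_force: [-0.5, 0.0, 0.5]
opening: 0.173
finger_force: 59.1
```

Request:
{"method": "jog_arm", "body": {"motion": [{"tx": 0, "ty": 0, "tz": 0.5, "ax": 0, "ay": 0, "az": 0, "fingers": -1}, {"tx": 0, "ty": 0, "tz": 0.7, "ax": 0, "ay": 0, "az": 0, "fingers": -1}, {"tx": 0, "ty": 0, "tz": 0.7, "ax": 0, "ay": 0, "az": 0, "fingers": -1}]}}

```text
time: 22.87
ee_pos: [0.4998, -0.3704, 0.1167]
orientation: [0.631, 3.077, -0.0]
ft_force: [-1.1, 0.8, 2.5]
opening: 0.171
finger_force: 59.4
```

Collar touching the plate (2.5 N, z where it was gripped). Releasing.

Request:
{"method": "jog_arm", "body": {"motion": [{"tx": 0, "ty": 0, "tz": 0, "ax": 0, "ay": 0, "az": 0, "fingers": 0.1}, {"tx": 0, "ty": 0, "tz": 0, "ax": 0, "ay": 0, "az": 0, "fingers": 0.1}, {"tx": 0, "ty": 0, "tz": 0, "ax": 0, "ay": 0, "az": 0, "fingers": 0.1}, {"tx": 0, "ty": 0, "tz": 0, "ax": 0, "ay": 0, "az": 0, "fingers": 0.1}, {"tx": 0, "ty": 0, "tz": 0, "ax": 0, "ay": 0, "az": 0, "fingers": 0.1}, {"tx": 0, "ty": 0, "tz": 0, "ax": 0, "ay": 0, "az": 0, "fingers": 0.1}]}}

```text
time: 23.37
ee_pos: [0.4997, -0.3703, 0.1162]
orientation: [-0.632, -3.077, -0.0]
ft_force: [0.4, -0.1, 0.8]
opening: 0.547
finger_force: 0.0
```

Request:
{"method": "jog_arm", "body": {"motion": [{"tx": 0, "ty": 0, "tz": -10, "ax": 0, "ay": 0, "az": 0, "fingers": 0.1}, {"tx": 0, "ty": 0, "tz": -30, "ax": 0, "ay": 0, "az": 0, "fingers": 0.1}, {"tx": 0, "ty": 0, "tz": -60, "ax": 0, "ay": 0, "az": 0, "fingers": 0.1}, {"tx": 0, "ty": 0, "tz": -100, "ax": 0, "ay": 0, "az": 0, "fingers": 0.1}, {"tx": 0, "ty": 0, "tz": -140, "ax": 0, "ay": 0, "az": 0, "fingers": 0.1}, {"tx": 30, "ty": 0, "tz": -160, "ax": 0, "ay": 0, "az": 0, "fingers": 0.1}, {"tx": 70, "ty": 0, "tz": -160, "ax": 0, "ay": 0, "az": 0, "fingers": 0.1}, {"tx": 110, "ty": 0, "tz": -160, "ax": 0, "ay": 0, "az": 0, "fingers": 0.1}, {"tx": 150, "ty": 0, "tz": -160, "ax": 0, "ay": 0, "az": 0, "fingers": 0.1}, {"tx": 150, "ty": 0, "tz": -160, "ax": 0, "ay": 0, "az": 0, "fingers": 0.1}, {"tx": 150, "ty": 0, "tz": -160, "ax": 0, "ay": 0, "az": 0, "fingers": 0.1}, {"tx": 150, "ty": 0, "tz": -160, "ax": 0, "ay": 0, "az": 0, "fingers": 0.1}]}}

```text
time: 24.37
ee_pos: [0.3623, -0.3117, 0.2775]
orientation: [0.631, 3.075, -0.002]
ft_force: [0.1, 0.6, 0.1]
opening: 0.549
finger_force: 0.0
```

```bash
python3 - <<'E'
from h import *
S,_=shot("side","s10");T,_=shot("top","t10");S0=cv2.imread("pics/side0.png")[:,:,::-1]
o=np.zeros((600,800,3),np.uint8)
o[:300,:250]=cv2.resize(S[345:405,355:405],None,fx=5,fy=5);o[:300,270:520]=cv2.resize(S0[345:405,355:405],None,fx=5,fy=5);o[:160,540:780]=cv2.resize(T[235:275,420:480],None,fx=4,fy=4)
o[310:600,:387]=cv2.resize(S,(387,290));o[310:600,400:787]=cv2.resize(T,(387,290))
cv2.imwrite("pics/c10.png",o[:,:,::-1]); print(robot.get_obs()["time"],robot.get_obs()["ft_force"])
for f in("side0","s10"):
    I=cv2.imread(f"pics/{f}.png")[:,:,::-1].copy(); print(blob(I,(3,150,90),(16,255,255),(355,395,370,395))[:3])
E
```

```text
24.4667 [ 0.11479586 -0.19992498  0.32467006]
(array([370.71176471, 381.97058824]), 170, (np.int64(359), np.int64(383), np.int64(378), np.int64(388)))
(array([371.51470588, 381.94117647]), 136, (np.int64(359), np.int64(383), np.int64(378), np.int64(388)))
```

View pics/c10.png

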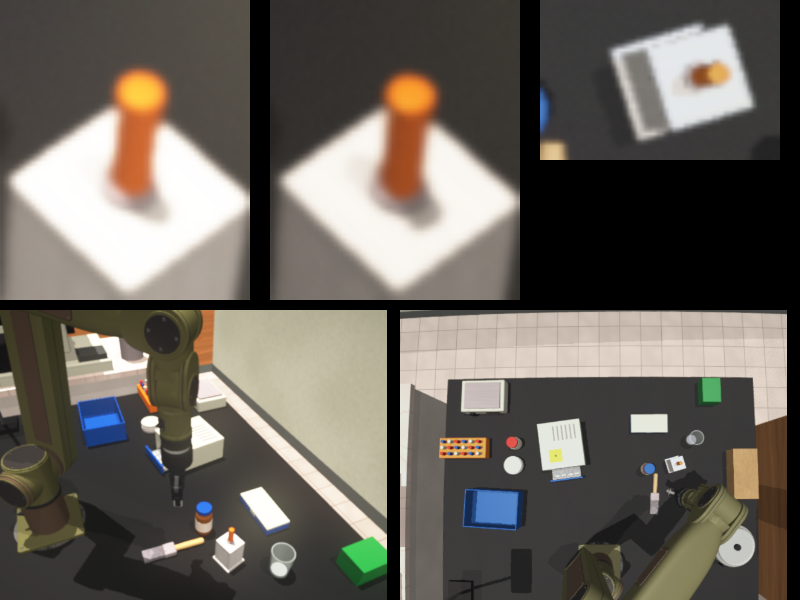

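The pin stands upright in the rack with the same pixel extents as at the start (rows 359–383, cols 378–388). The tray is out, and everything else is where it was. Handing in.

```bash
python3 -c "
from station import robot
print(robot.close_job())"
```

```text
the job is handed in; nothing more can be done
None
```

The tray was released with about 7 N on the latch pad and sprang out. The pin is back upright and fully seated in its rack, let go; the final pictures show nothing else moved, and I handed the job in at about 24.5 s.

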